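# Turn a stone specimen carrier over into the inspection nest

## Task

Take the specimen carrier off the slanted rack, lay it face up and fully home in the pocket of the open hinged flipper plate, and let go of it. Then take the flipper by its red bar and swing it all the way over until it stops, so that the carrier drops face-down into the blue nest, and swing the empty flipper all the way back to its loading side, leaving the carrier lying flat at the bottom of the nest. Do not disturb the jar, the mouse or the magnifier.

Things in the scene. Friction and masses are not known exactly. Their poses are not given: they have to be found in the camera images.
- carrier_mid (a point): centre of the loose specimen carrier, half-way up its 20 mm (150 to 310 g): block 76 (own x) x 50 (y) x 20 mm, long sides plane, the lowest 4 mm blue; at each end two blue ears, 12 long x 13 wide x 4 mm, at y = +-16 mm on the back's level (100 mm overall). z points out of its face (dark speckled stone); orange dot on the back. On the rack: face out, x up the slope. Fits either end round
- rack: white slanted rack on a 130 x 90 mm grey foot, fixed. Origin: centre of the foot's underside. The slope faces the rack's -x (turned away from the robot), tilted 35 degrees from level: up the slope is (cos35, 0, sin35), out of it (-sin35, 0, cos35). Its board is 36 mm wide: the carrier overhangs 4 to 10 mm each side and stands on a 50 mm wide ledge, 7 mm proud, at the slope's foot
- pocket (a point): centre of the pocket floor in the aluminium flipper plate (120 x 66 mm); turns with the flipper: x along the hinge, y away from it, z out of the pocket (up at the start). Pocket 101.8 (x) x 51.8 (y) mm, 4 mm deep, mouth flared 1.5 mm; takes the carrier and its ears with 0.9 mm play all round, teeth of the keeper between the ears; the carrier's middle is then 10 mm above this point
- keeper (a joint): yellow keeper on the plate, geared to the hinge; m slid along the pocket's y: 0 with the flipper at 0, 0.032 at 3.14. Two teeth a side, 13.8 wide, over the pocket's ends (|x| over 41 mm, 4.5 to 7 mm above its floor) stand 2.6 mm clear beside the ears at both ends of the swing, and over the ears between, from about 0.25 rad off. A carrier not fully down jams it
- bar (a point): middle of the flipper's red round handle bar, 12 mm thick, 94 mm free length, parallel to the hinge, 116 mm from its axis; axes as the pocket's. 30 mm free between the bar and the plate's edge. The bar may turn between the fingers as the flipper swings
- hinge (a point): middle of the hinge axis, 45 mm above the table, fixed; x along the hinge, y to the loading side, z up. The pocket lies 45 mm to +y, its floor 35 mm above the table; the nest 45 mm to -y. The grey base is 160 x 170 x 15 mm; hinge posts at x = +-68 mm, 53 mm high
- flipper (a joint): hinge angle, rad: 0 = flat on the loading side, pocket up (as at the start), 3.14 = over on the nest; hard stops at both. Turns positive from the hinge's +y over the top to -y. Stiff: 1 to 6 N at the bar moves it, and it hardly falls by itself. The keeper frees the carrier in the last 0.25 rad before 3.14
- nest (a point): centre of the floor of the blue nest, 33.8 mm above the table; axes as the hinge's. The nest is 78 x 52 mm, 8 mm deep, its mouth flared by 4 mm over the upper 5.5 mm, and takes the carrier's 76 x 50 mm block face-down; the carrier's middle is then 10 mm above this point
- jar_mid (a point): middle of a small pale translucent jar with a white cap, 56 mm across, 75 mm high; bystander
- mouse_mid (a point): middle of a black computer mouse, 105 x 60 x 31 mm, lying on the desk; bystander
- magnifier_mid (a point): middle of the lens of a hand magnifier lying flat, 72 mm across, 12 mm thick; its handle reaches 110 mm from here to its own -x; bystander
Mind the look-alikes: they are no part of the job. Of the things like the part that bears carrier_mid, leave any that is purple; of the rest the larger one is meant.

How it is judged:
By the outcome, as a careful person would: the job done as asked, in the order asked, and still so for the second after the job is handed in, with the robot touching nothing.
It also fails if it takes over 69 s, if anything falls off the work surface, if the arm or the gripper's body presses on something with over 40 N, if the wrist force passes 120 N, or if a joint passes its speed limit or range.

## Robot

A 6-joint arm with a two-finger parallel gripper is mounted at the origin on the work surface. World frame = base frame: x ahead of the robot, y to its left, z up, the work surface at z = 0. Lengths are in m, angles in rad, forces in N, time in s.
With the tool pointing down it reaches from about 0.275 to 0.85 m from the base axis. Payload 19 kg.
Tool frame: the origin (TCP) lies midway between the tips of the shut fingers; the grasp point (between the pads) lies 19 mm behind it; y points along the fingers, z is the direction in which the jaws open and shut, and the axes are right-handed (so a half turn about y gives the same grasp; the last joint's range is limited). The gripper opens to 85 mm and grips with 20 to 120 N. Pads are 22 mm wide; open, the fingers measure 114 mm over their backs; the gripper's body (76 mm by 85 mm) begins 54 mm behind the grasp point. The pads swing forward as they close: fully open they stand 13 mm farther back than shut.
Start: joints at [1.059, 0.15, 1.437, -0, 1.554, -0.134], TCP at [0.212, 0.534, 0.231] pointing down, gripper open.
Joint ranges: [-2.8, 2.8], [-0.68, 2.1], [0.12, 2.68], [-1.39, 4.53], [0.16, 2.79], [-2.81, 2.81]. Speed limits (rad/s): [1.89, 1.89, 2.22, 3.01, 3.01, 3.01].

## Interface

Orientations are given as a unit quaternion [x, y, z, w].
In Python, from plant import robot gives the robot as it stands. The module is installed in compiled form; this text tells all that it offers.
- The arm moves only by the tool carry_out, never from a script. Its argument "rows" is a list of rows, each a list of 6 numbers: the shift along the tool's x, y, z in mm, then the turn, a rotation vector about the tool's x, y, z in rad. In form: [[x, y, z, wx, wy, wz], ...]. A call has 1 to 12 rows; each row shifts and turns the commanded pose from where the row before left it, along the tool's axes as they then stand; what a row does not reach is not made up. A row lasts 1/12 s, in which the tool goes at most 41.7 mm and 7.16 degrees, less where a joint would pass 70% of its speed; a pose out of reach is approached as far as the arm can. A call with a gripper value outside its range is refused whole. "fingers" is the closure, from 0 (fully open) to 1 (shut), set as the call begins (left out, the last holds). The fingers move at their own pace and stop on an object; "force" is the grip in N (left out, the last holds). Time passes only in rows, so rows that do not move let the fingers close. It gives the time, the measured TCP pose, the force and the opening at its end, in the units of the state.
- robot.read_state(): the state, without advancing time (a new reading comes with each control period).
- robot.get_image(name): name is "scene" or "top" or "wrist"; returns the picture (480x640x3 uint8, red, green, blue); there is no depth.
- robot.camera_params(name): a dict with "intrinsics" (3x3 intrinsics, pixels), "world_from_camera" (4x4, takes a point from camera to world coordinates). Camera axes: x right, y down, z forward; pixel columns grow to the right and rows downward; lengths in m; the calibration is good to about 2 mm. The wrist camera is an equidistant fisheye: a pixel r from the principal point sees the ray r / f radians off the axis. A picture is of the moment at which its call begins: read the wrist's pose just before it. camera_params takes no time and is no camera call; for the wrist camera it gives the pose at the moment of the call.
- robot.finish_job(): hands the job in, once; it reports no verdict.
The state is a dict: "clock": time; "joint_pos": joint angles; "joint_vel": joint speeds; "joint_efforts": joint torques, N m; "position": TCP position; "orientation": TCP orientation; "ft_force": force on the tool from outside, world axes, zero at the start; "wrist_torque": the same for the moment, N m; "gripper_width": finger opening in m.
Only numpy, scipy, OpenCV 4.12 (cv2) and the standard library are available. Lean on these libraries where they do the work, as an engineer would, in place of code of your own. Each camera call takes 0.05 s, during which the arm holds its last target.

## Working session

There is one attempt and no reset: what is moved stays moved. The work goes in short steps, Python scripts to look and compute and a tool call to move; the robot and the scene stay as the last step left them, time stands still between calls to the robot, and variables do not carry over. Pictures are saved under pics/ and viewed, and the job is handed in when it is done.

Besides the shell and the picture viewer there is one more tool, called after "Call:" as name(argument=value, ...) on one line, values as JSON. carry_out: Moves the arm, as the interface text tells. Its arguments: {"type":"object","properties":{"rows":{"type":"array"},"fingers":{"type":"number"},"force":{"type":"number"}},"required":["rows"]}

```bash
mkdir -p pics; python3 - <<'E'
from plant import robot
import cv2
s=robot.read_state()
print({k:(v if not hasattr(v,'round') else v) for k,v in s.items()})
for n in ['scene','top','wrist']:
    p=robot.camera_params(n); print(n,p['intrinsics'],p['world_from_camera'])
    im=robot.get_image(n); cv2.imwrite(f'pics/{n}0.png',im[:,:,::-1])
E
```

```text
{'clock': 0.0, 'joint_pos': array([ 1.05898945e+00,  1.50961804e-01,  1.43802650e+00,  1.97950706e-05,
        1.55377405e+00, -1.33927078e-01]), 'joint_vel': array([-5.95372368e-04,  6.62990962e-04, -5.39574038e-04, -2.34199146e-04,
       -1.82817959e-03, -9.33741661e-05]), 'joint_efforts': array([ 4.67556180e-03, -7.13093805e+01, -5.70857620e+01, -4.92882509e-05,
        9.31813382e-03,  1.00671070e-04]), 'position': array([0.21200211, 0.53423369, 0.23069149]), 'orientation': array([ 0.69491285, -0.13294516,  0.13266946, -0.69413293]), 'ft_force': array([ 0.22411515, -0.0900459 , -0.54496984]), 'wrist_torque': array([0.00452489, 0.02075582, 0.0569509 ]), 'gripper_width': 0.08518150892692168}
scene [[445.43491722   0.         323.58565067]
 [  0.         445.43491722 234.99715027]
 [  0.           0.           1.        ]] [[ 0.52743425  0.64423031 -0.55387763  1.09280223]
 [ 0.84959251 -0.40177034  0.34172089 -0.29535864]
 [-0.00238465 -0.65080558 -0.75924068  0.72659726]
 [ 0.          0.          0.          1.        ]]
top [[454.83691692   0.         324.08291968]
 [  0.         454.83691692 229.55269992]
 [  0.           0.           1.        ]] [[ 0.02014793 -0.99652375  0.08083609  0.55923716]
 [-0.99976568 -0.02072141 -0.00626165 -0.02403218]
 [ 0.00791492 -0.08069099 -0.99670774  1.00937052]
 [ 0.          0.          0.          1.        ]]
wrist [[371.64829954   0.         319.2289457 ]
 [  0.         371.64829954 240.26114385]
 [  0.           0.           1.        ]] [[ 3.68018773e-01  8.81170511e-01  2.96817642e-01  1.36106221e-01]
 [ 9.29818164e-01 -3.48556481e-01 -1.18095563e-01  5.64063844e-01]
 [-6.04614243e-04  3.19447819e-01 -9.47603675e-01  3.72827271e-01]
 [ 0.00000000e+00  0.00000000e+00  0.00000000e+00  1.00000000e+00]]
```

View pics/scene0.png

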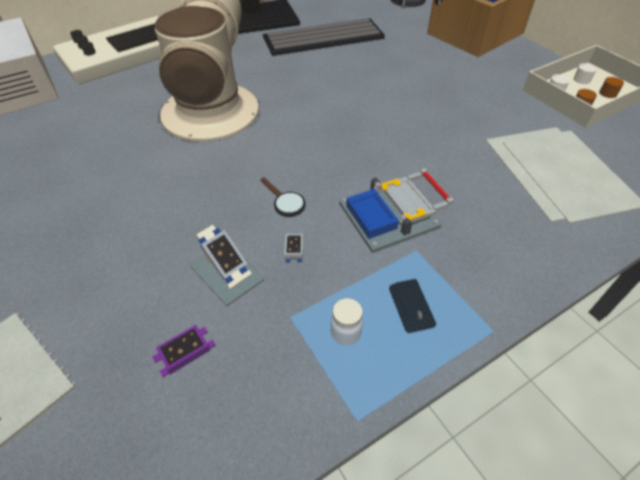

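View pics/top0.png

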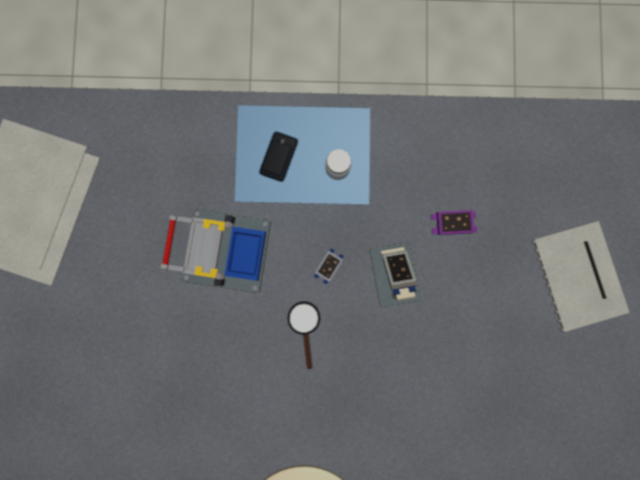

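View pics/wrist0.png

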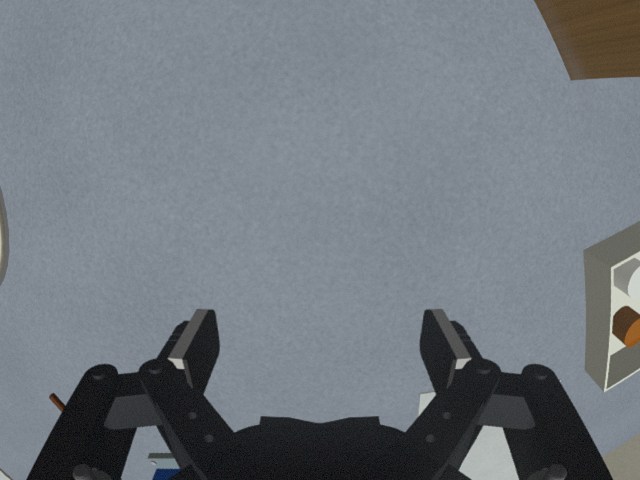

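Candidates (top view): the carrier on the rack at (399,268), a small grey one at (329,265), and a purple one at (456,223). The purple one is out. Of the other two, the rack one is larger, so it is meant. I'll confirm that in enlarged crops.

```bash
python3 - <<'E'
import cv2,numpy as np
t=cv2.imread('pics/top0.png');s=cv2.imread('pics/scene0.png')
a=cv2.resize(t[235:315,300:430],None,fx=6,fy=6,interpolation=cv2.INTER_CUBIC)
cv2.imwrite('pics/cropA.png',a)
b=cv2.resize(t[195:305,150:285],None,fx=5,fy=5,interpolation=cv2.INTER_CUBIC)
cv2.imwrite('pics/cropB.png',b)
c=cv2.resize(s[160:310,180:310],None,fx=4,fy=4,interpolation=cv2.INTER_CUBIC)
d=cv2.resize(s[160:260,325:465],None,fx=5,fy=5,interpolation=cv2.INTER_CUBIC)
cv2.imwrite('pics/cropC.png',c);cv2.imwrite('pics/cropD.png',d)
E
```

```text
(no output)
```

View pics/cropA.png

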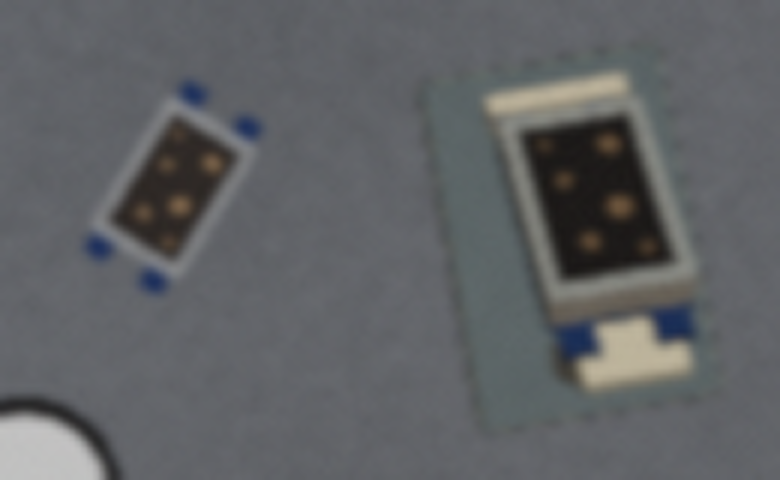

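View pics/cropB.png

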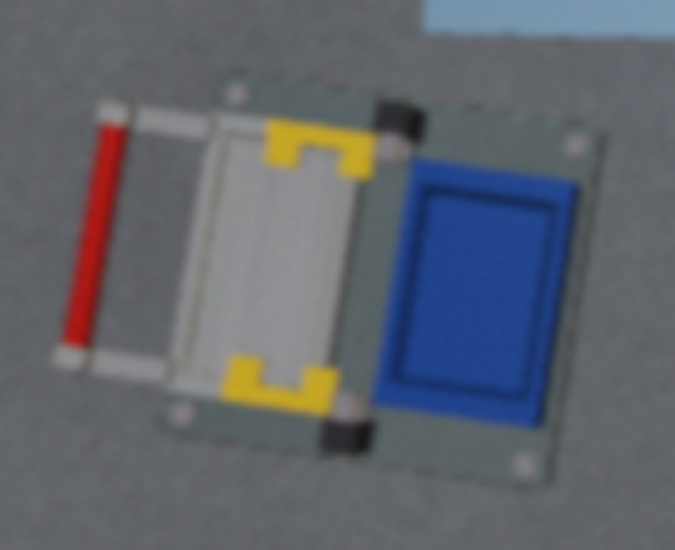

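View pics/cropC.png

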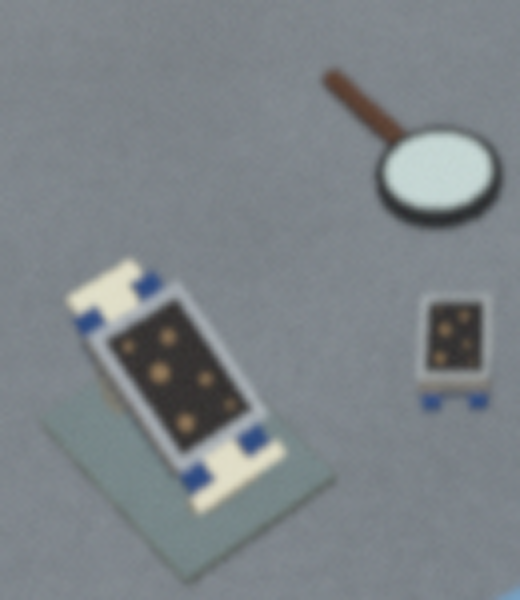

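View pics/cropD.png

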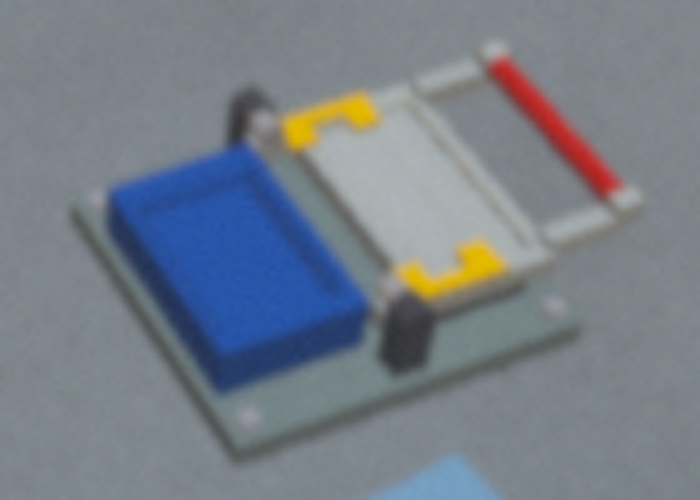

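The crops confirm it: the rack carrier (white board, ears seen on the slope) is about 1.6 times the size of the small one lying on the table. Flipper in the top view: bar at about (169,243), pocket at (204,247), nest at (246,253). Next, coarse positions.

```bash
cat > h.py <<'E'
import numpy as np, cv2
from scipy.spatial.transform import Rotation as R
def ray(p,uv,fish=False):
    K=np.array(p['intrinsics']);T=np.array(p['world_from_camera'])
    x=(uv[0]-K[0,2])/K[0,0];y=(uv[1]-K[1,2])/K[1,1]
    if fish:
        r=np.hypot(x,y); s=np.sin(r)/r if r>1e-9 else 1
        d=np.array([x*s,y*s,np.cos(r)])
    else: d=np.array([x,y,1.]);d/=np.linalg.norm(d)
    return T[:3,3],T[:3,:3]@d
def onz(p,uv,z,fish=False):
    o,d=ray(p,uv,fish); return o+d*(z-o[2])/d[2]
def onplane(p,uv,p0,n,fish=False):
    o,d=ray(p,uv,fish); return o+d*(np.dot(p0-o,n)/np.dot(d,n))
def tri(rays):
    A=np.zeros((3,3));b=np.zeros(3)
    for o,d in rays:
        M=np.eye(3)-np.outer(d,d);A+=M;b+=M@o
    X=np.linalg.solve(A,b)
    return X,[np.linalg.norm((np.eye(3)-np.outer(d,d))@(X-o)) for o,d in rays]
def proj(p,X,fish=False):
    K=np.array(p['intrinsics']);T=np.array(p['world_from_camera'])
    c=T[:3,:3].T@(np.array(X)-T[:3,3])
    if fish:
        r=np.hypot(c[0],c[1]);th=np.arctan2(r,c[2]);k=th/max(r,1e-9)
        return K[0,2]+K[0,0]*c[0]*k,K[1,2]+K[1,1]*c[1]*k
    return K[0,2]+K[0,0]*c[0]/c[2],K[1,2]+K[1,1]*c[1]/c[2]
E
python3 - <<'E'
from h import *
from plant import robot
np.set_printoptions(precision=4,suppress=True)
s=robot.read_state();print(R.from_quat(s['orientation']).as_matrix())
pt=robot.camera_params('top');ps=robot.camera_params('scene')
t=cv2.imread('pics/top0.png').astype(int);sc=cv2.imread('pics/scene0.png').astype(int)
def red(i): return ((i[:,:,2]>120)&(i[:,:,1]<60)&(i[:,:,0]<60)).astype('uint8')
def yel(i): return ((i[:,:,2]>150)&(i[:,:,1]>120)&(i[:,:,0]<90)).astype('uint8')
def ends(m):
    y,x=np.nonzero(m);r=cv2.minAreaRect(np.c_[x,y].astype('float32'));return r
print(ends(red(t)));m=red(sc);n,l,st,c=cv2.connectedComponentsWithStats(m);print(st,c)
k=1+np.argmax(st[1:,4]);rs=ends((l==k).astype('uint8'));print(rs)
rt=ends(red(t));X,e=tri([ray(pt,rt[0]),ray(ps,rs[0])]);print('bar mid',X,e)
for U in [(114,125),(75,347)]:
    print('barend',onz(pt,(150+(U[0]+.5)/5-.5,195+(U[1]+.5)/5-.5),.045))
print('base corners')
for U in [(235,70),(605,120),(545,487),(165,440)]:
    print(onz(pt,(150+(U[0]+.5)/5-.5,195+(U[1]+.5)/5-.5),.015))
print('nest rim')
for U in [(412,160),(582,182),(545,428),(373,405)]:
    print(onz(pt,(150+(U[0]+.5)/5-.5,195+(U[1]+.5)/5-.5),.0418))
print('rack foot')
for U in [(425,78),(660,42),(715,398),(487,432)]:
    print(onz(pt,(300+(U[0]+.5)/6-.5,235+(U[1]+.5)/6-.5),.008))
print('carrier face quad tri')
A=[(500,112),(638,95),(697,265),(553,292)]   # ledge-left, ledge-right, upper-right, upper-left (top crop)
C=[(190,468),(270,412),(178,283),(90,340)]
P=[]
for a,c in zip(A,[C[1],C[0],C[3],C[2]]):
    X,e=tri([ray(pt,(300+(a[0]+.5)/6-.5,235+(a[1]+.5)/6-.5)),ray(ps,(180+(c[0]+.5)/4-.5,160+(c[1]+.5)/4-.5))]);print(X,e);P.append(X)
P=np.array(P);print('sides',[np.linalg.norm(P[i]-P[(i+1)%4]) for i in range(4)],P.mean(0))
E
```

```text
[[ 0.9295 -0.0005  0.3689]
 [-0.3689 -0.0008  0.9295]
 [-0.0001 -1.     -0.0009]]
((168.2385711669922, 241.86404418945312), (4.640872955322266, 43.10386657714844), 10.12467098236084)
[[     0      0    640    480 307091]
 [   424    173     23     26    109]] [[319.4589 239.5193]
 [435.3211 185.2202]]
((435.12066650390625, 184.94827270507812), (32.63687515258789, 3.4048655033111572), 48.36646270751953)
bar mid [0.6041 0.2981 0.0474] [np.float64(0.00037920008807542933), np.float64(0.0003792000880752881)]
barend [0.652  0.2927 0.045 ]
barend [0.5576 0.3046 0.045 ]
base corners
[0.6802 0.2506 0.015 ]
[0.6616 0.0876 0.015 ]
[0.5012 0.1089 0.015 ]
[0.5182 0.274  0.015 ]
nest rim
[0.6399 0.1663 0.0418]
[0.632  0.0936 0.0418]
[0.5275 0.1061 0.0418]
[0.5357 0.179  0.0418]
rack foot
[ 0.6027 -0.1332  0.008 ]
[ 0.6177 -0.2196  0.008 ]
[ 0.4884 -0.2403  0.008 ]
[ 0.4745 -0.1573  0.008 ]
carrier face quad tri
[ 0.5893 -0.1533  0.0611] [np.float64(0.0003604764162596689), np.float64(0.0003604764162595976)]
[ 0.597  -0.1997  0.0597] [np.float64(0.002368073054747395), np.float64(0.00236807305474743)]
[ 0.5387 -0.2137  0.1007] [np.float64(0.00046930613851349447), np.float64(0.00046930613851343364)]
[ 0.5288 -0.1659  0.1016] [np.float64(0.00037374636324543915), np.float64(0.0003737463632453282)]
sides [np.float64(0.04700274819089712), np.float64(0.07262456117904502), np.float64(0.0487940276915117), np.float64(0.07386381853173707)] [ 0.5634 -0.1831  0.0808]
```

Call:
carry_out(rows=[[34,3.4,-16.4,0,0,0],[34,3.4,-16.4,0,0,0],[34,3.4,-16.4,0,0,0],[34,3.4,-16.4,0,0,0],[34,3.4,-16.4,0,0,0],[34,3.4,-16.4,0,0,0],[34,3.4,-16.4,0,0,0],[34,3.4,-16.4,0,0,0],[34,3.4,-16.4,0,0,0],[34,3.4,-16.4,0,0,0],[34,3.4,-16.4,0,0,0],[34,3.4,-16.4,0,0,0]])

```text
clock: 1.15
position: [0.5197, 0.1993, 0.1903]
orientation: [0.695, -0.133, 0.133, -0.694]
ft_force: [0.5, 0.7, 0.2]
gripper_width: 0.0856
```

Call:
carry_out(rows=[[0,0,0,0,-0.084,0],[0,0,0,0,-0.084,0],[0,0,0,0,-0.084,0],[0,0,0,0,0,0],[0,0,0,0,0,0],[0,0,0,0,0,0]])

```text
clock: 1.65
position: [0.5186, 0.2011, 0.1904]
orientation: [0.706, -0.045, 0.045, -0.706]
ft_force: [-0.3, 0.3, 0.2]
gripper_width: 0.0856
```

```bash
python3 - <<'E'
from h import *
from plant import robot
import json
np.set_printoptions(precision=4,suppress=True)
s=robot.read_state();print(s['position'],s['joint_pos'],s['clock']);print(R.from_quat(s['orientation']).as_matrix())
p=robot.camera_params('wrist');im=robot.get_image('wrist');cv2.imwrite('pics/w1.png',im[:,:,::-1])
json.dump({k:np.array(v).tolist() for k,v in p.items() if k in('intrinsics','world_from_camera')},open('w1.json','w'))
for X in [[.604,.298,.047],[.595,.2276,.035],[.584,.138,.0338],s['position']]: print(proj(p,X,True))
E
```

```text
[0.5186 0.2011 0.1904] [ 0.2315  0.1288  1.5446 -0.0001  1.4683 -1.2109] 1.65
[[ 0.9918 -0.0001  0.1281]
 [-0.1281 -0.0001  0.9918]
 [-0.0001 -1.     -0.0002]]
(np.float64(438.59326657774983), np.float64(301.0796812150782))
(np.float64(359.62710450477834), np.float64(296.744649858681))
(np.float64(259.98951848589917), np.float64(296.3718957546038))
(np.float64(320.2951751762671), np.float64(313.29806509390727))
```

View pics/w1.png

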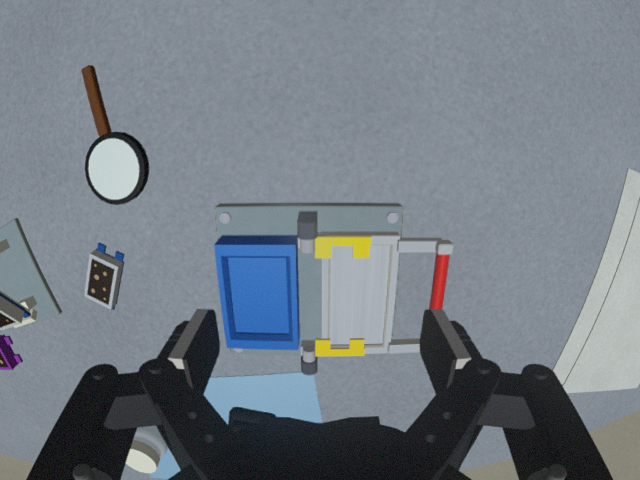

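The predicted points match: bar (441,285), pocket near (357,297), nest (259,297). I'll enlarge this for exact edges.

```bash
python3 - <<'E'
import cv2
t=cv2.imread('pics/w1.png')
cv2.imwrite('pics/w1c.png',cv2.resize(t[225:375,300:460],None,fx=5,fy=4,interpolation=cv2.INTER_CUBIC))
E
```

```text
(no output)
```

View pics/w1c.png

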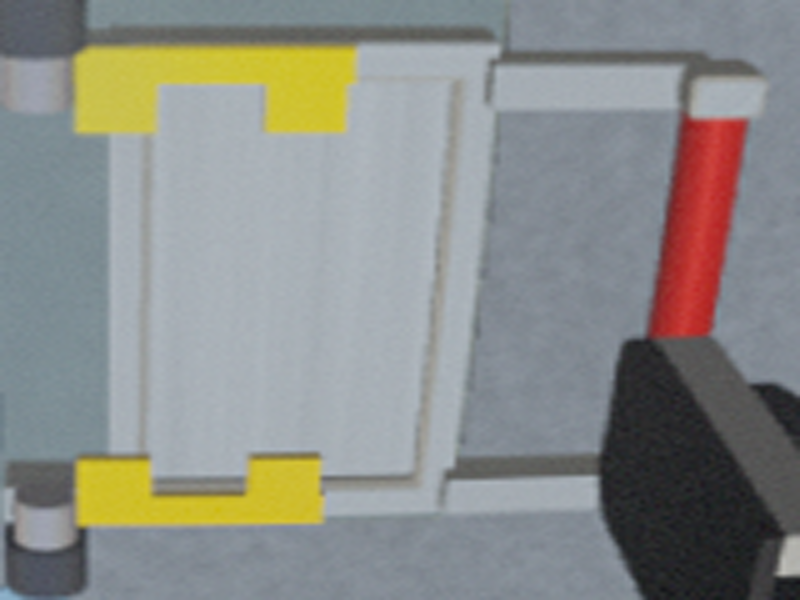

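```bash
python3 - <<'E'
from h import *
import json
np.set_printoptions(precision=4,suppress=True)
p=json.load(open('w1.json'))
px=lambda U:(300+(U[0]+.5)/5-.5,225+(U[1]+.5)/4-.5)
f=lambda U,z:onz(p,px(U),z,True)
PR=[f((498,42),.039),f((440,512),.039)];PL=[f((112,135),.039),f((108,455),.039)]
FR=[f((448,85),.035),f((416,475),.035)];FL=[f((152,140),.035),f((148,450),.035)]
for n,q in [('plateR',PR),('plateL',PL),('floorR',FR),('floorL',FL)]:
    d=q[0]-q[1];print(n,q[0],q[1],'len',np.linalg.norm(d),'ang',np.degrees(np.arctan2(d[1],d[0])))
hx=PR[1]-PR[0];hx/=np.linalg.norm(hx);hy=np.array([-hx[1],hx[0],0]);print('hx',hx,'hy',hy)
o=np.array([.595,.2276,0])
for n,q in [('plateR',PR),('plateL',PL),('floorR',FR),('floorL',FL)]: print(n,[(a-o)@hy for a in q],[(a-o)@hx for a in q])
print('keeper z.042')
for U in [(76,48),(356,46),(322,522),(77,524),(157,132),(265,132),(348,132),(152,457),(249,455),(321,457)]:
    a=f(U,.042);print(U,(a-o)@hx,(a-o)@hy)
print('bar');
for U in [(715,118),(683,335)]:
    a=f(U,.051);print(a,(a-o)@hx,(a-o)@hy)
E
```

```text
plateR [0.5398 0.2659 0.039 ] [0.6587 0.2498 0.039 ] len 0.12003539978601364 ang 172.30325613500096
plateL [0.5521 0.1988 0.039 ] [0.6324 0.188  0.039 ] len 0.08100798721491889 ang 172.33716187819448
floorR [0.5498 0.2573 0.035 ] [0.6496 0.2461 0.035 ] len 0.10049463229371933 ang 173.56860121392177
floorL [0.5557 0.2053 0.035 ] [0.6346 0.1954 0.035 ] len 0.07953133767678768 ang 172.83489852661972
hx [ 0.991  -0.1339  0.    ] hy [0.1339 0.991  0.    ]
plateR [np.float64(0.030561635547009414), np.float64(0.030561635547009414)] [np.float64(-0.059858960340801314), np.float64(0.06017643944521234)]
plateL [np.float64(-0.03433222804189093), np.float64(-0.03428429020294069)] [np.float64(-0.03864761726393052), np.float64(0.042360355766975895)]
floorR [np.float64(0.02338666184851297), np.float64(0.025605848903277124)] [np.float64(-0.04880303684154984), np.float64(0.05166708970692139)]
floorL [np.float64(-0.02738985844419539), np.float64(-0.02665190489515707)] [np.float64(-0.0359629429757694), np.float64(0.04356497097410539)]
keeper z.042
(76, 48) -0.05898506089494971 -0.04046210333881306
(356, 46) -0.0597490477268967 0.005832972980550236
(322, 522) 0.06028944034600668 0.006989624221282768
(77, 524) 0.06054578143991821 -0.0400553976613278
(157, 132) -0.04054606903024381 -0.02681968903578688
(265, 132) -0.040630147952616116 -0.008629731488843757
(348, 132) -0.040671226621850354 0.0054757845643277105
(152, 457) 0.04089704523418728 -0.026124724424800228
(249, 455) 0.04042233897613681 -0.008039128973777045
(321, 457) 0.0411895014640793 0.005539008608716342
bar
[0.5571 0.3004 0.051 ] -0.047269160537376814 0.06707885514724227
[0.6088 0.2946 0.051 ] 0.004718465946374394 0.06825304523309036
```

Pocket in the wrist view: sizes check out (plate length 120.0 mm) and its yaw is −7.65°. Next I go to the rack and align with the slope for a close look.

Call:
carry_out(rows=[[14.3,3.5,-36,0,0,0],[14.3,3.5,-36,0,0,0],[14.3,3.5,-36,0,0,0],[14.3,3.5,-36,0,0,0],[14.3,3.5,-36,0,0,0],[14.3,3.5,-36,0,0,0],[14.3,3.5,-36,0,0,0],[14.3,3.5,-36,0,0,0],[14.3,3.5,-36,0,0,0],[14.3,3.5,-36,0,0,0]])

```text
clock: 2.53
position: [0.6156, -0.1759, 0.1554]
orientation: [0.706, -0.045, 0.045, -0.706]
ft_force: [1.7, 0.5, -0.3]
gripper_width: 0.0856
```

Call:
carry_out(rows=[[0,0,0,0,-0.1,0],[0,0,0,0,-0.1,0],[0,0,0,0,-0.1,0],[0,0,0,0,0,0.122],[0,0,0,0,0,0.122],[0,0,0,0,0,0.122],[0,0,0,0,0,0.122],[0,0,0,0,0,0.123],[0,0,0,0,0,0],[0,0,0,0,0,0]])

```text
clock: 3.37
position: [0.616, -0.1735, 0.1525]
orientation: [0.69, -0.154, -0.271, -0.653]
ft_force: [-0.1, 0.9, 0.0]
gripper_width: 0.0853
```

```bash
python3 - <<'E'
from h import *
from plant import robot
import json
np.set_printoptions(precision=4,suppress=True)
s=robot.read_state();print(s['position'],s['joint_pos'],s['clock']);print(R.from_quat(s['orientation']).as_matrix())
p=robot.camera_params('wrist');im=robot.get_image('wrist');cv2.imwrite('pics/w2.png',im[:,:,::-1])
json.dump({k:np.array(v).tolist() for k,v in p.items() if k in('intrinsics','world_from_camera')},open('w2.json','w'))
print(proj(p,[.5578,-.1841,.0726],True))
E
```

```text
[ 0.616  -0.1735  0.1525] [-0.2701  0.7173  0.9215 -0.2822  2.0523 -2.0763] 3.3667
[[ 0.8053 -0.5669 -0.1736]
 [ 0.1425 -0.0991  0.9848]
 [-0.5755 -0.8178  0.001 ]]
(np.float64(319.65721833970537), np.float64(237.023639519288))
```

View pics/w2.png

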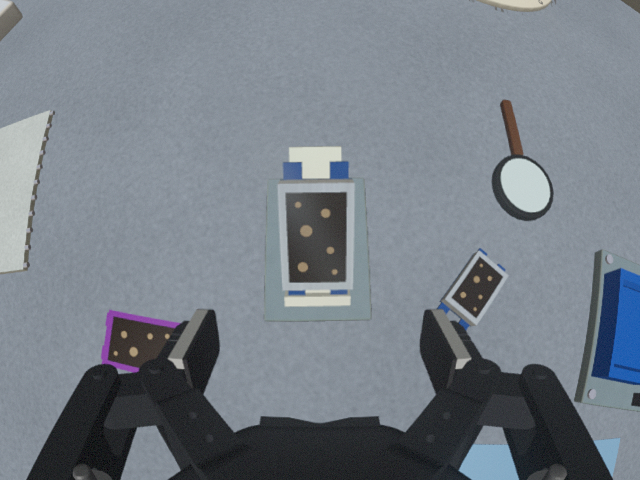

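Target carrier is square in the wrist view at (316,237), face up, ears visible. The small one is at (475,287) and the purple one at (150,340). I'll enlarge for the edges.

```bash
python3 - <<'E'
import cv2
t=cv2.imread('pics/w2.png')
cv2.imwrite('pics/w2c.png',cv2.resize(t[140:330,260:375],None,fx=5,fy=3.1,interpolation=cv2.INTER_CUBIC))
E
```

```text
(no output)
```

View pics/w2c.png

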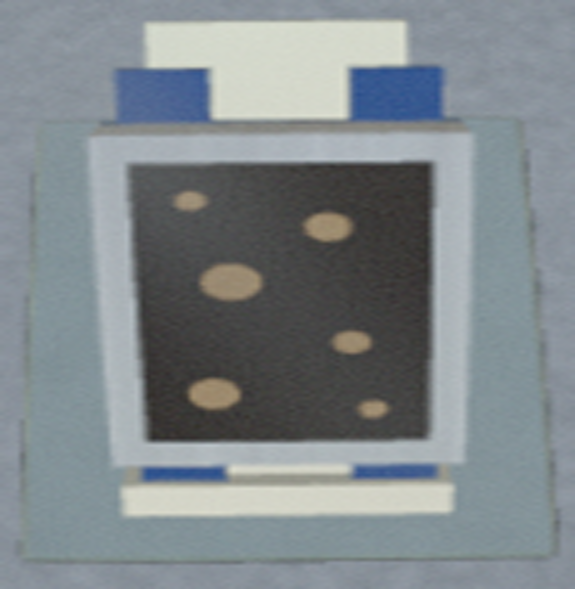

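```bash
cat > fit.py <<'E'
from h import *
# face quad: estimate plane scale by known sizes; in tool frame coordinates
def facequad(p,q,Rt,pos,depths):
    for dpt in depths:
        p0=pos+Rt[:,1]*dpt
        P=np.array([onplane(p,u,p0,Rt[:,1],True) for u in q])
        L=(P-pos)@Rt*1000
        e=np.linalg.norm(np.roll(P,-1,0)-P,axis=1)*1000
        print('depth',dpt,'sides',e.round(1),'centre xz(tool mm)',L.mean(0).round(2),'angles z/x',np.degrees([np.arctan2(*(L[1]-L[0])[[0,2]]),np.arctan2(*(L[2]-L[3])[[0,2]]),np.arctan2(*(L[3]-L[0])[[2,0]]),np.arctan2(*(L[2]-L[1])[[2,0]])]).round(2))
    return P
E
python3 - <<'E'
from fit import *
import json
from plant import robot
np.set_printoptions(precision=4,suppress=True)
p=json.load(open('w2.json'));s=robot.read_state();Rt=R.from_quat(s['orientation']).as_matrix()
px=lambda U:(260+(U[0]+.5)/5-.5,140+(U[1]+.5)/3.1-.5)
q=[px(U) for U in [(88,137),(473,134),(464,463),(113,466)]]
P=facequad(p,q,Rt,s['position'],[.084,.088,.092])
print(P.mean(0)); print('exp face from top/scene in tool',((np.array([.5634,-.1831,.0808])-s['position'])@Rt*1000))
E
```

```text
depth 0.084 sides [47.3 71.7 47.3 71.9] centre xz(tool mm) [-5.56 84.   -2.05] angles z/x [-0.79 -1.01  0.79  0.82]
depth 0.088 sides [48.1 73.  48.2 73.2] centre xz(tool mm) [-4.24 88.   -2.08] angles z/x [-0.79 -1.01  0.79  0.82]
depth 0.092 sides [49.  74.3 49.  74.5] centre xz(tool mm) [-2.93 92.   -2.1 ] angles z/x [-0.79 -1.01  0.79  0.82]
[ 0.5619 -0.1855  0.0809]
exp face from top/scene in tool [-1.3609 90.9689  0.0281]
```

Call:
carry_out(rows=[[-1,17,-1,0,-0.008,0],[-1,17,-1,0,-0.008,0],[0,16,0,0,0,0],[0,0,0,0,0,0],[0,0,0,0,0,0],[0,0,0,0,0,0]])

```text
clock: 3.92
position: [0.5865, -0.1816, 0.118]
orientation: [0.689, -0.147, -0.274, -0.655]
ft_force: [-0.1, -0.8, -0.6]
gripper_width: 0.0856
```

```bash
cat > snap.py <<'E'
import sys,json
from h import *
from plant import robot
np.set_printoptions(precision=4,suppress=True)
n=sys.argv[1];s=robot.read_state()
p=robot.camera_params('wrist');im=robot.get_image('wrist');cv2.imwrite(f'pics/{n}.png',im[:,:,::-1])
d={k:np.array(v).tolist() for k,v in p.items() if k in('intrinsics','world_from_camera')};d['pos']=s['position'].tolist();d['q']=s['orientation'].tolist()
json.dump(d,open(n+'.json','w'));print(s['clock'],s['position'],s['ft_force'],s['gripper_width'],s['joint_pos']);print(R.from_quat(d['q']).as_matrix())
if len(sys.argv)>2:
    x0,x1,y0,y1,f=map(int,sys.argv[2:]); t=im[y0:y1,x0:x1,::-1]
    cv2.imwrite(f'pics/{n}c.png',cv2.resize(t,None,fx=f,fy=f,interpolation=cv2.INTER_CUBIC))
E
python3 snap.py w3 240 400 150 300 5
```

```text
3.9167 [ 0.5865 -0.1816  0.118 ] [-0.0876 -0.793  -0.5874] 0.0855517787990032 [-0.2905  0.6712  1.0647 -0.2796  1.9472 -2.0811]
[[ 0.8063 -0.5616 -0.1856]
 [ 0.1566 -0.1     0.9826]
 [-0.5704 -0.8213  0.0074]]
```

View pics/w3.png

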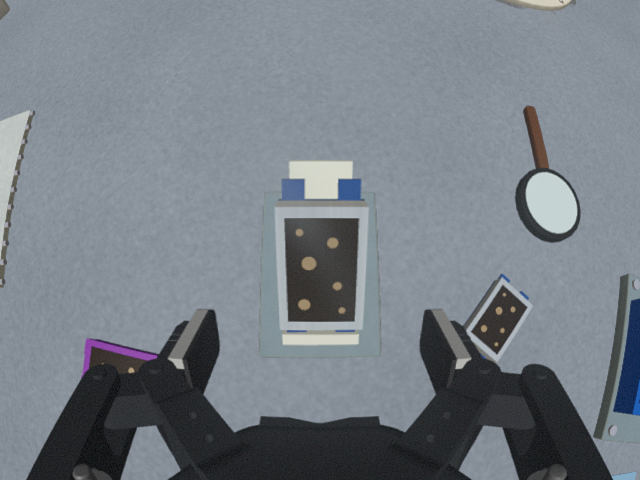

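View pics/w3c.png

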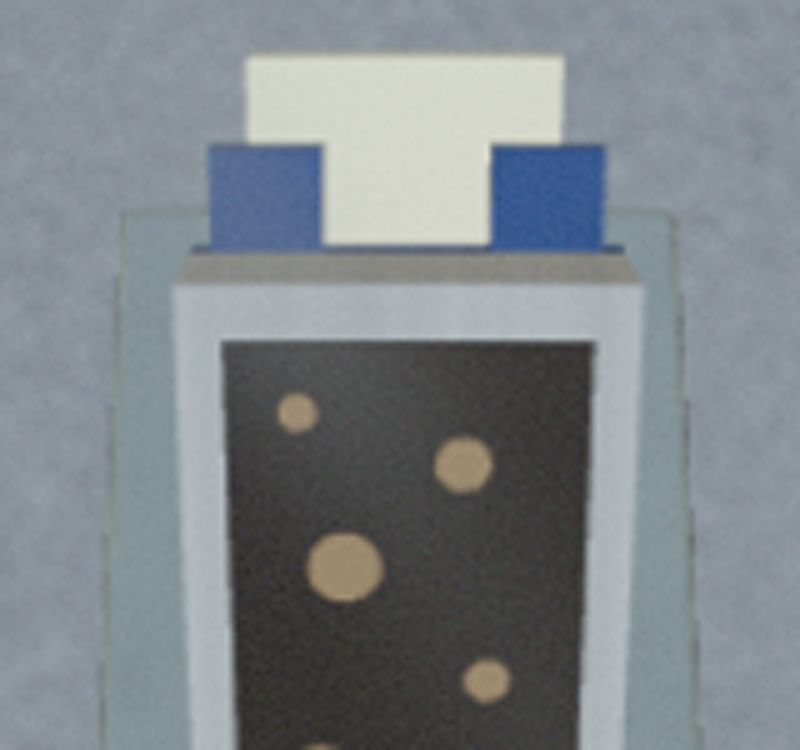

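```bash
cat > dots.py <<'E'
from h import *
import json
def spots(n,roi):
    im=cv2.imread(f'pics/{n}.png').astype(int);x0,x1,y0,y1=roi
    c=im[y0:y1,x0:x1];m=((c[:,:,2]>110)&(c[:,:,2]-c[:,:,0]>25)).astype('uint8')
    k,l,st,ce=cv2.connectedComponentsWithStats(m)
    return sorted([(st[i,4],ce[i]+[x0,y0]) for i in range(1,k) if st[i,4]>15],key=lambda t:-t[0])
E
python3 - <<'E'
from dots import *
np.set_printoptions(precision=4,suppress=True)
a=json.load(open('w2.json'));b=json.load(open('w3.json'))
A=spots('w2',(285,345,190,288));B=spots('w3',(284,360,218,322))
print(A);print(B)
A=sorted(A,key=lambda t:t[1][1]);B=sorted(B,key=lambda t:t[1][1])
Rt=R.from_quat(b['q']).as_matrix();L=[]
for (_,u),(_,v) in zip(A,B):
    X,e=tri([ray(a,u,True),ray(b,v,True)]);l=(X-b['pos'])@Rt*1000;L.append(l);print(X,e[0],l)
L=np.array(L);print(L.mean(0))
q=[(240+(U[0]+.5)/5-.5,150+(U[1]+.5)/5-.5) for U in [(173,284),(644,282)]]
for d in (.038,.041,.044,.047): 
    P=[(onplane(b,u,np.array(b['pos'])+Rt[:,1]*d,Rt[:,1],True)-b['pos'])@Rt*1000 for u in q];print(d,P,P[1]-P[0])
E
```

```text
[(np.int32(110), array([305.7364, 230.5091])), (np.int32(80), array([302.3, 266.5])), (np.int32(69), array([325.087 , 212.8986])), (np.int32(43), array([330.    , 249.8605])), (np.int32(26), array([334.1538, 271.5769])), (np.int32(24), array([297.6667, 204.125 ]))]
[(np.int32(156), array([308.4359, 263.0577])), (np.int32(104), array([303.7019, 304.2596])), (np.int32(93), array([332.2258, 242.4516])), (np.int32(59), array([337.0339, 285.5593])), (np.int32(41), array([298.878, 232.122])), (np.int32(34), array([341.3824, 310.0294]))]
[ 0.5443 -0.2011  0.0924] 6.422350350231073e-05 [-22.4279  46.7166 -11.538 ]
[ 0.5448 -0.1828  0.086 ] 3.8786585561451545e-05 [-15.526   49.8514   6.3343]
[ 0.5574 -0.1936  0.0807] 1.3584145958607349e-06 [-4.0271 48.2073 -6.7019]
[ 0.5654 -0.1756  0.0722] 1.006468899727768e-05 [10.1122 48.8896  9.4195]
[ 0.5789 -0.1925  0.0668] 9.076527784450835e-06 [21.4809 47.4333 -9.679 ]
[ 0.5778 -0.1703  0.063 ] 3.818004830681373e-05 [26.2062 48.9572 12.2914]
[ 2.6364 48.3426  0.0211]
0.038 [array([-38.6605,  38.    , -23.2973]), array([-38.9293,  38.    ,  23.8709])] [-0.2687 -0.     47.1682]
0.041 [array([-37.9452,  41.    , -23.6723]), array([-38.2184,  41.    ,  24.2805])] [-0.2732  0.     47.9529]
0.044 [array([-37.2299,  44.    , -24.0474]), array([-37.5076,  44.    ,  24.6902])] [-0.2776  0.     48.7375]
0.047 [array([-36.5146,  47.    , -24.4224]), array([-36.7967,  47.    ,  25.0998])] [-0.2821  0.     49.5222]
```

```bash
python3 - <<'E'
import cv2
t=cv2.imread('pics/w3.png');cv2.imwrite('pics/w3d.png',cv2.resize(t[190:360,250:390],None,fx=5,fy=3.5,interpolation=cv2.INTER_CUBIC))
E
```

View pics/w3d.png

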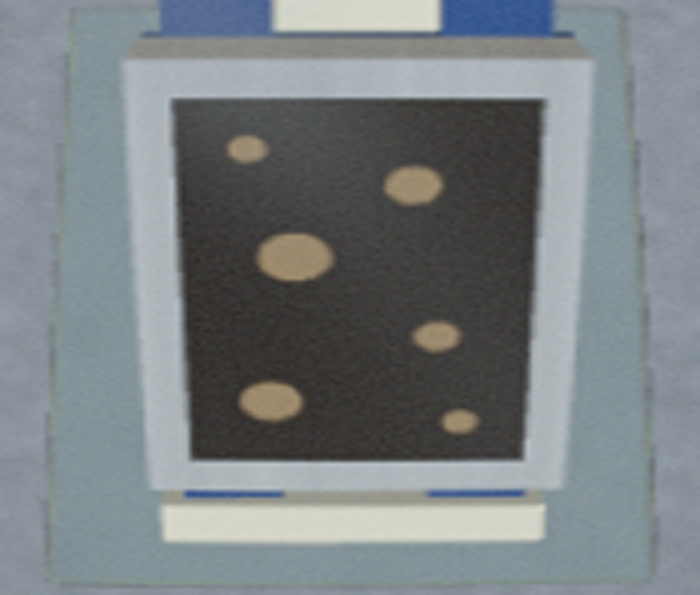

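Call:
carry_out(rows=[[0.5,16,0,0,0,0],[0.5,16,0,0,0,0],[0.5,16,0.3,0,0,0],[0,10,0,0,0,0],[0,0,0,0,0,0],[0,0,0,0,0,0],[0,0,0,0,0,0]], fingers=0.25)

```text
clock: 4.55
position: [0.5552, -0.1867, 0.0684]
orientation: [0.689, -0.147, -0.275, -0.654]
ft_force: [-0.1, 0.4, 0.6]
gripper_width: 0.0638
```

```bash
python3 snap.py w4 200 440 210 400 3
```

```text
4.55 [ 0.5552 -0.1867  0.0684] [-0.1155  0.4153  0.5858] 0.06383874935578607 [-0.3087  0.6508  1.2042 -0.2794  1.8301 -2.0659]
[[ 0.8047 -0.5636 -0.1863]
 [ 0.1574 -0.1     0.9825]
 [-0.5724 -0.82    0.0082]]
```

View pics/w4c.png

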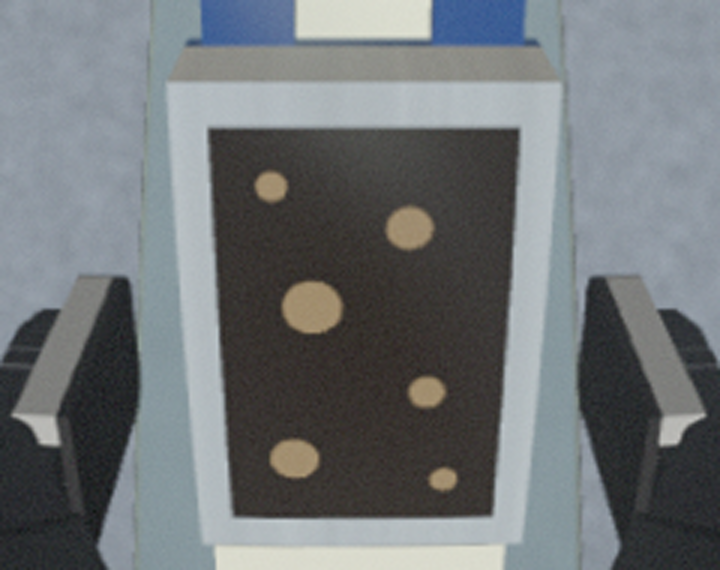

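```bash
python3 - <<'E'
from dots import *
np.set_printoptions(precision=4,suppress=True)
J={n:json.load(open(n+'.json')) for n in('w2','w3','w4')}
S={'w2':spots('w2',(285,345,190,288)),'w3':spots('w3',(284,360,218,322)),'w4':spots('w4',(271,371,255,380))}
for k in S: S[k]=sorted(S[k],key=lambda t:t[1][1]); print(k,len(S[k]))
b=J['w4'];Rt=R.from_quat(b['q']).as_matrix();L=[]
for i in range(6):
    X,e=tri([ray(J[k],S[k][i][1],True) for k in S]);L.append((X-b['pos'])@Rt*1000);print(X,np.array(e)*1000,L[-1])
print(np.mean(L,0))
q=[(200+(U[0]+.5)/3-.5,210+(U[1]+.5)/3-.5) for U in [(167,83),(562,83),(521,543),(205,544)]]
for d in (-.018,-.016,-.014,-.012): 
    P=np.array([(onplane(b,u,np.array(b['pos'])+Rt[:,1]*d,Rt[:,1],True)-b['pos'])@Rt*1000 for u in q]);print(d,P.mean(0),np.linalg.norm(np.roll(P,-1,0)-P,axis=1))
# project expected tip corners
pos=np.array(b['pos'])
for z in(-32,32):
  for x in (-11,11):
    for y in(-2,-5): print(z,x,y,np.array(proj(b,pos+Rt@(np.array([x,y,z])/1000),True))*3-[599,629])
E
```

```text
w2 6
w3 6
w4 6
[ 0.5438 -0.2012  0.0911] [0.0793 0.0932 0.0353] [-24.4194 -10.7742 -12.0037]
[ 0.5451 -0.1827  0.0869] [0.0571 0.062  0.0327] [-18.0926  -9.871    5.9333]
[ 0.5573 -0.1936  0.0802] [0.0342 0.0352 0.0523] [ -6.1879 -10.1675  -7.095 ]
[ 0.5655 -0.1756  0.0725] [0.0324 0.0516 0.0783] [  7.71   -10.2353   8.9538]
[ 0.5787 -0.1925  0.0655] [0.0523 0.0875 0.0388] [ 19.6903 -10.3055 -10.1577]
[ 0.5778 -0.1703  0.063 ] [0.0354 0.041  0.0056] [23.9119 -9.9353 11.8549]
[  0.4354 -10.2148  -0.4191]
-0.018 [ -5.2454 -18.      -0.0114] [46.853  71.0624 46.4207 71.2044]
-0.016 [ -4.016  -16.       0.0001] [47.6068 72.2056 47.1675 72.3499]
-0.014 [ -2.7866 -14.       0.0116] [48.3605 73.3488 47.9143 73.4954]
-0.012 [ -1.5572 -12.       0.0231] [49.1143 74.4921 48.6611 74.6409]
-32 -11 -2 [138.6355 246.8099]
-32 -11 -5 [134.8272 256.3474]
-32 11 -2 [151.016  376.1565]
-32 11 -5 [147.7721 387.0494]
32 -11 -2 [588.1535 247.0594]
32 -11 -5 [592.105  256.5859]
32 11 -2 [574.99   376.2634]
32 11 -5 [578.3523 387.1414]
```

Call:
carry_out(rows=[[-0.5,7,0,0,0,0],[0,0,0,0,0,0],[0,0,0,0,0,0]])

```text
clock: 4.85
position: [0.5498, -0.1873, 0.0617]
orientation: [0.688, -0.148, -0.276, -0.654]
ft_force: [0.4, -0.1, -0.7]
gripper_width: 0.0643
```

Call:
carry_out(rows=[[0,0,0,0,0,0],[0,0,0,0,0,0],[0,0,0,0,0,0],[0,0,0,0,0,0],[0,0,0,0,0,0],[0,0,0,0,0,0],[0,0,0,0,0,0],[0,0,0,0,0,0]], fingers=0.6, force=40)

```text
clock: 5.52
position: [0.5502, -0.1873, 0.0622]
orientation: [0.688, -0.148, -0.276, -0.654]
ft_force: [2.3, 1.6, 5.8]
gripper_width: 0.0488
```

```bash
python3 snap.py w5 200 440 210 400 3
```

```text
5.5167 [ 0.5502 -0.1873  0.0622] [2.333  1.5641 5.7658] 0.04878696714607145 [-0.3116  0.6478  1.2231 -0.2799  1.8152 -2.0645]
[[ 0.8041 -0.5646 -0.1863]
 [ 0.1576 -0.0997  0.9825]
 [-0.5733 -0.8193  0.0088]]
```

View pics/w5c.png

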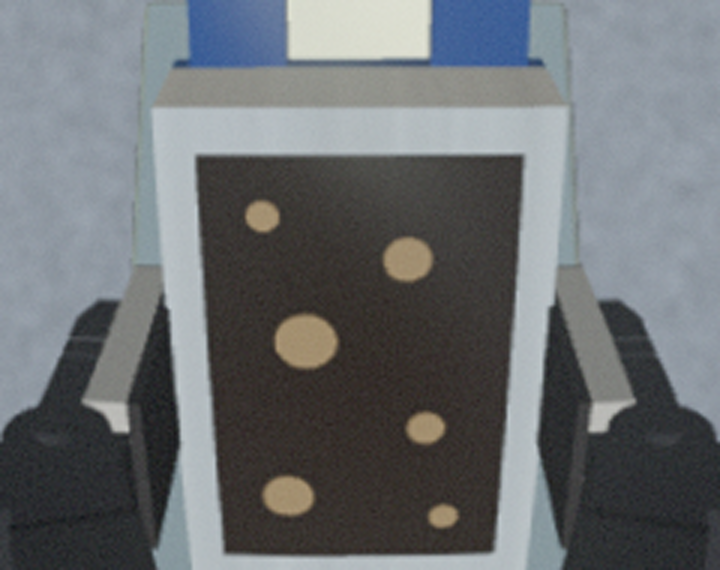

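Gripped (opening 48.8 mm). Lifting out along the slope's normal and checking the hold.

Call:
carry_out(rows=[[0,-5,0,0,0,0],[0,-10,0,0,0,0],[0,-20,0,0,0,0],[0,-25,0,0,0,0],[0,-25,0,0,0,0],[0,-20,0,0,0,0],[0,0,0,0,0,0],[0,0,0,0,0,0],[0,0,0,0,0,0]], force=60)

```text
clock: 6.32
position: [0.6089, -0.1769, 0.147]
orientation: [0.688, -0.148, -0.277, -0.655]
ft_force: [0.5, 0.7, -2.5]
gripper_width: 0.0489
```

```bash
python3 snap.py w6 200 440 210 400 3; python3 - <<'E'
from dots import *
S=spots('w6',(260,385,250,400));print(len(S),[t[1].round(1).tolist() for t in S])
E
```

```text
6.3167 [ 0.6089 -0.1769  0.147 ] [ 0.4714  0.7274 -2.5226] 0.048892857070877524 [-0.2766  0.7046  0.953  -0.2829  2.0315 -2.0928]
[[ 0.8031 -0.566  -0.1862]
 [ 0.1579 -0.0992  0.9825]
 [-0.5746 -0.8184  0.0097]]
6 [[301.5, 323.3], [335.5, 295.8], [295.7, 374.7], [341.4, 352.0], [286.9, 281.5], [347.1, 381.3]]
```

View pics/w6.png

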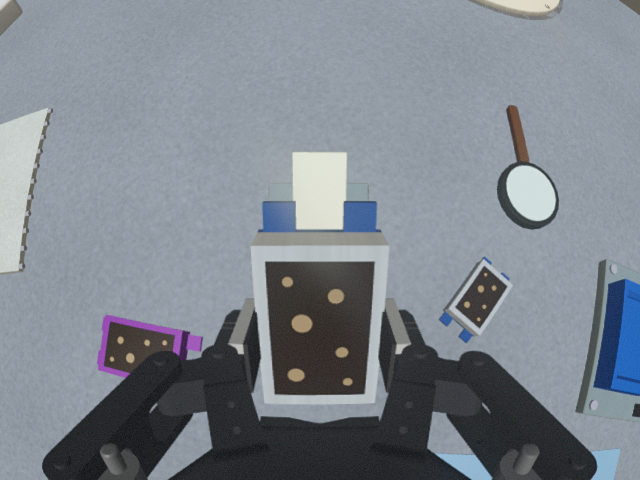

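View pics/w6c.png

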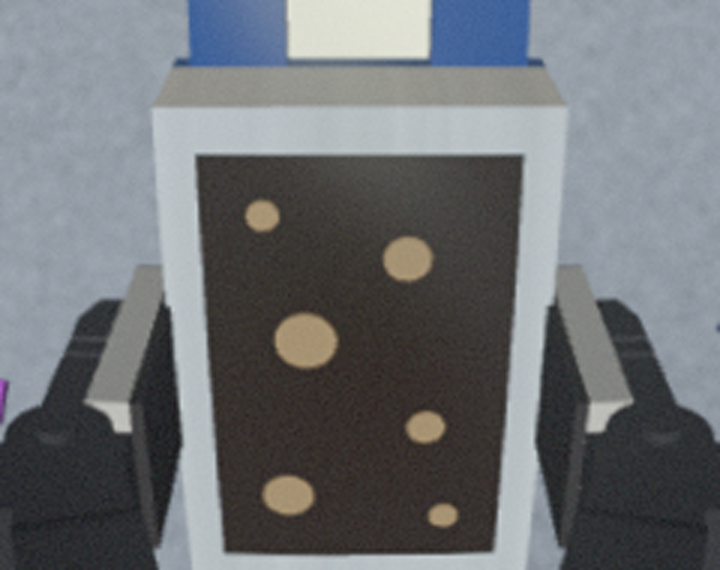

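```bash
python3 - <<'E'
from dots import *
np.set_printoptions(precision=3,suppress=True)
# refined depth in hand: dots known relative layout from 3-view tri (tool frame w4), solve rigid 
J={n:json.load(open(n+'.json')) for n in('w2','w3','w4','w6')}
S={'w2':spots('w2',(285,345,190,288)),'w3':spots('w3',(284,360,218,322)),'w4':spots('w4',(271,371,255,380)),'w6':spots('w6',(260,385,250,400))}
for k in S: S[k]=sorted(S[k],key=lambda t:t[1][1])
b=J['w6'];Rt=R.from_quat(b['q']).as_matrix();pos=np.array(b['pos'])
D=np.array([tri([ray(J[k],S[k][i][1],True) for k in('w2','w3','w4')])[0] for i in range(6)])
R4=R.from_quat(J['w4']['q']).as_matrix();D4=(D-J['w4']['pos'])@R4
from scipy.optimize import least_squares
def f(v):
    P=(R.from_rotvec(v[3:]).apply(D4-D4.mean(0))+D4.mean(0)+v[:3])
    return np.ravel([np.array(proj(b,pos+Rt@P[i],True))-S['w6'][i][1] for i in range(6)])
r=least_squares(f,np.zeros(6),x_scale=[.001]*3+[.01]*3);print('shift mm from w4 pose',r.x[:3]*1000,'rot',r.x[3:],'rms px',np.sqrt(np.mean(r.fun**2)),'dots mean depth',(D4.mean(0)+r.x[:3])*1000)
# quads
q=[(200+(U[0]+.5)/3-.5,210+(U[1]+.5)/3-.5) for U in [(153,107),(566,107)]]+[(377.3,403),(265,402.5)]
for d in(-.0165,-.0175,-.0185):
    P=np.array([(onplane(b,u,pos+Rt[:,1]*d,Rt[:,1],True)-pos)@Rt*1000 for u in q]);print(d,P[:,[0,2]].ravel(),P.mean(0),np.linalg.norm(np.roll(P,-1,0)-P,axis=1))
E
```

```text
shift mm from w4 pose [ 0.636 -7.736 -0.526] rot [-0.004 -0.001 -0.005] rms px 0.08435707433411087 dots mean depth [  1.071 -17.951  -0.946]
-0.0165 [-37.221 -25.617 -37.274  24.387  39.557  25.994  39.184 -25.454] [  1.061 -16.5    -0.172] [50.003 76.848 51.45  76.406]
-0.0175 [-37.575 -25.419 -37.627  24.187  38.594  25.782  38.224 -25.258] [  0.404 -17.5    -0.177] [49.606 76.237 51.041 75.798]
-0.0185 [-37.928 -25.221 -37.98   23.988  37.63   25.57   37.263 -25.061] [ -0.253 -18.5    -0.181] [49.209 75.627 50.632 75.191]
```

Held square with no slip: face 17.7 mm behind the TCP, centre within 0.5 mm, yaw 0. Now I untilt, turn to the pocket's yaw and go towards the flipper.

Call:
carry_out(rows=[[-10,-14,0,0,0,0],[-10,-14,0,0,0,0],[0,0,0,0,0,-0.12],[0,0,0,0,0,-0.123],[0,0,0,0,0,-0.123],[0,0,0,0,0,-0.123],[0,0,0,0,0,-0.123],[0,0,0,0,0.1,0],[0,0,0,0,0.11,0],[0,0,0,0,0.11,0],[0,0,0,0,0,0]])

```text
clock: 7.28
position: [0.6081, -0.1773, 0.1817]
orientation: [-0.702, 0.05, -0.048, 0.709]
ft_force: [0.3, -1.0, -2.8]
gripper_width: 0.0485
```

Call:
carry_out(rows=[[4,-1,36.5,0,0,0],[4,-1,36.5,0,0,0],[4,-1,36.5,0,0,0],[4,-1,36.5,0,0,0],[4,-1,36.5,0,0,0],[4,-1,36.5,0,0,0],[4,0,36.5,0,0,0],[4,0,36.5,0,0,0],[4,0,36.5,0,0,0],[4,0,36.5,0,0,0],[4,0,36.5,0,0,0],[0,0,0,0,0,0]])

```text
clock: 8.28
position: [0.7054, 0.2209, 0.1901]
orientation: [-0.702, 0.045, -0.043, 0.709]
ft_force: [-2.4, -0.5, -2.9]
gripper_width: 0.0486
```

Call:
carry_out(rows=[[0,0,0,0,0,0],[0,0,0,0,0,0],[0,0,0,0,0,0]])

```text
clock: 8.53
position: [0.7056, 0.2138, 0.1915]
orientation: [-0.703, 0.047, -0.046, 0.709]
ft_force: [1.0, -0.4, -1.9]
gripper_width: 0.0481
```

```bash
python3 snap.py w7 250 450 60 220 4
```

```text
8.5333 [0.7056 0.2138 0.1915] [ 0.9934 -0.3783 -1.8535] 0.04808459893697608 [ 0.1859  0.5081  1.0494  0.0089  1.5838 -1.2529]
[[ 0.9913 -0.0014  0.1315]
 [-0.1315  0.0087  0.9913]
 [-0.0026 -1.      0.0085]]
```

View pics/w7.png

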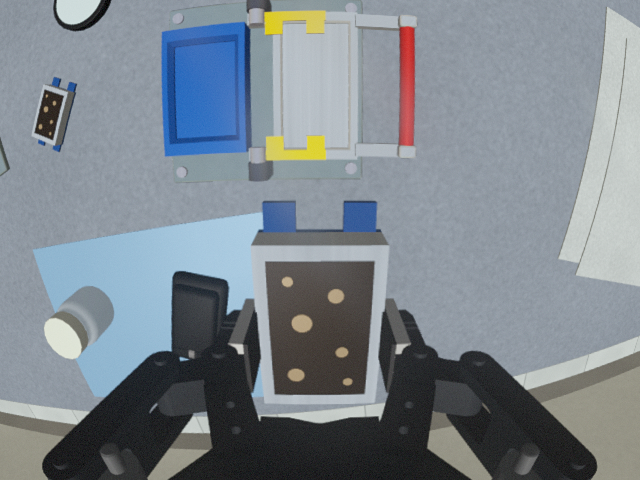

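Whole flipper seen: pocket around (313,85), bar (407,90), nest (207,90). The carrier is steady in the hand. Enlarging the flipper.

```bash
python3 - <<'E'
import cv2
t=cv2.imread('pics/w7.png');cv2.imwrite('pics/w7d.png',cv2.resize(t[5:170,255:425],None,fx=4.5,fy=3.6,interpolation=cv2.INTER_CUBIC))
E
```

```text
(no output)
```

View pics/w7d.png

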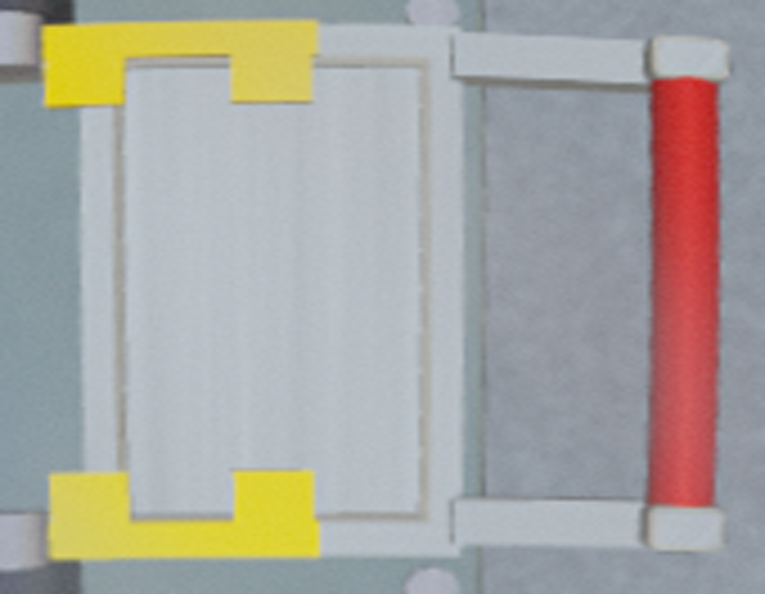

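```bash
cat > pk.py <<'E'
from h import *
import json
np.set_printoptions(precision=2,suppress=True)
b=json.load(open('w7.json'))
px=lambda U:(255+(U[0]+.5)/4.5-.5,5+(U[1]+.5)/3.6-.5)
g=lambda U,z:onz(b,px(U),z,True)
hx=np.array([.9911,-.1331,0]);hy=np.array([.1331,.9911,0]);o=np.array([.595,.2276,0])
def sh(n,U,z):
    for u in U: a=(g(u,z)-o)*1000;print(n,u,'hx %.2f hy %.2f'%(a@hx,a@hy))
sh('floorL',[(126,110),(132,465)],.035);sh('floorR',[(419,75),(419,505)],.035)
sh('floorTop',[(180,69),(370,69)],.035);sh('floorBot',[(180,514),(370,514)],.035)
sh('mouthL',[(114,110),(119,465)],.039);sh('mouthR',[(431,65),(427,520)],.039)
sh('plateL',[(80,110),(86,465)],.039);sh('plateR',[(464,30),(462,550)],.039)
sh('teeth',[(124,104),(231,102),(314,102),(131,472),(234,469),(314,469)],.042)
sh('bar',[(684,78),(681,506)],.045)
Rt=R.from_quat(b['q']).as_matrix();pos=np.array(b['pos'])
E
python3 pk.py
```

```text
floorL (126, 110) hx -39.92 hy -27.22
floorL (132, 465) hx 40.77 hy -26.29
floorR (419, 75) hx -48.26 hy 23.97
floorR (419, 505) hx 49.72 hy 24.55
floorTop (180, 69) hx -49.41 hy -17.81
floorTop (370, 69) hx -49.45 hy 15.38
floorBot (180, 514) hx 51.86 hy -17.86
floorBot (370, 514) hx 51.85 hy 15.85
mouthL (114, 110) hx -39.06 hy -28.94
mouthL (119, 465) hx 40.59 hy -28.23
mouthR (431, 65) hx -49.65 hy 25.73
mouthR (427, 520) hx 52.77 hy 25.66
plateL (80, 110) hx -39.29 hy -34.85
plateL (86, 465) hx 40.47 hy -34.02
plateR (464, 30) hx -58.27 hy 31.51
plateR (462, 550) hx 59.35 hy 31.98
teeth (124, 104) hx -39.68 hy -26.95
teeth (231, 102) hx -39.76 hy -8.68
teeth (314, 102) hx -39.76 hy 5.45
teeth (131, 472) hx 42.05 hy -25.88
teeth (234, 469) hx 41.57 hy -8.08
teeth (314, 469) hx 41.56 hy 5.70
bar (684, 78) hx -47.97 hy 69.11
bar (681, 506) hx 47.98 hy 69.79
```

```bash
cat > goto.py <<'E'
import sys
from h import *
from plant import robot
np.set_printoptions(precision=3,suppress=True)
def need(tgt,head):
    s=robot.read_state();Rt=R.from_quat(s['orientation']).as_matrix();h=np.radians(head)
    G=np.array([[np.cos(h),0,-np.sin(h)],[np.sin(h),0,np.cos(h)],[0,-1,0]])
    print('pos',s['position'],'shift(tool mm)',Rt.T@(np.array(tgt)-s['position'])*1000,'rotvec',R.from_matrix(Rt.T@G).as_rotvec(), 'F',s['ft_force'])
if __name__=='__main__': need(list(map(float,sys.argv[1:4])),float(sys.argv[4]))
E
python3 goto.py .5953 .2264 .12 -7.25
```

```text
pos [0.706 0.214 0.192] shift(tool mm) [-110.949   71.943   -2.545] rotvec [-0.009 -0.006 -0.002] F [-0.833  0.46  -2.159]
```

Call:
carry_out(rows=[[0,0,0,-0.009,-0.006,-0.002],[-28,14,-0.6,0,0,0],[-28,19,-0.6,0,0,0],[-28,19,-0.6,0,0,0],[-27,19,-0.6,0,0,0],[0,20,0,0,0,0],[0,20,0,0,0,0],[0,13,0,0,0,0],[0,0,0,0,0,0],[0,0,0,0,0,0],[0,0,0,0,0,0]])

```text
clock: 9.5
position: [0.5961, 0.2263, 0.069]
orientation: [-0.706, 0.044, -0.045, 0.706]
ft_force: [-0.4, 0.1, -1.4]
gripper_width: 0.0483
```

```bash
python3 snap.py w8 200 440 190 400 3; python3 goto.py .5953 .2264 .067 -7.25
```

```text
9.5 [0.5961 0.2263 0.069 ] [-0.4127  0.1335 -1.3831] 0.04828611402038177 [ 0.2422  0.3762  1.491  -0.0002  1.2729 -1.2017]
[[ 0.992   0.0015  0.1265]
 [-0.1265  0.0002  0.992 ]
 [ 0.0014 -1.      0.0004]]
pos [0.596 0.226 0.069] shift(tool mm) [-0.905  2.13  -0.1  ] rotvec [-0.001 -0.     0.002] F [ 0.228  0.407 -2.348]
```

View pics/w8c.png

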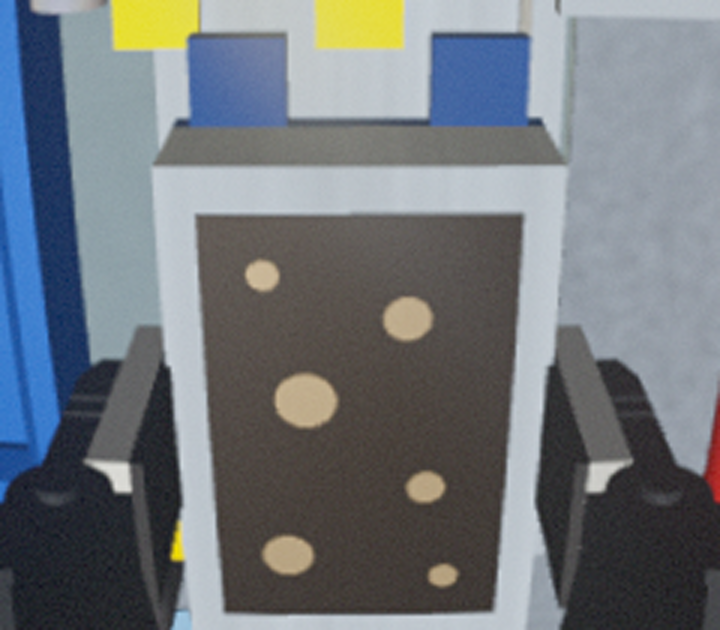

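```bash
python3 - <<'E'
from h import *
import json
np.set_printoptions(precision=2,suppress=True)
b=json.load(open('w8.json'));Rt=R.from_quat(b['q']).as_matrix();pos=np.array(b['pos'])
px=lambda U:(200+(U[0]+.5)/3-.5,190+(U[1]+.5)/3-.5)
f=lambda U,z:((onz(b,px(U),z,True)-pos)@Rt*1000)[[0,2]]
for U in [(190,34),(288,34),(432,34),(528,34)]: print('ear',f(U,pos[2]-.0023+.004))
for U in [(115,47),(200,48),(317,47),(404,48)]: print('tooth',f(U,.042))
for U in [(572,60)]: print('plateR',f(U,.039), f((155,60),.039),f((158,130),.039))
E
```

```text
ear [-50.47 -22.39]
ear [-50.38  -9.63]
ear [-50.39   8.93]
ear [-50.5   21.43]
tooth [-42.12 -38.98]
tooth [-41.81 -25.34]
tooth [-41.88  -6.98]
tooth [-41.73   6.55]
plateR [-39.26  33.78] [-39.2  -33.18] [-27.4 -33.3]
```

Call:
carry_out(rows=[[-0.8,6,0.3,0,0,0],[0,8,0,0,0,0],[0,7,0,0,0,0],[0,3,0,0,0,0],[0,0,0,0,0,0],[0,0,0,0,0,0],[0,0,0,0,0,0]])

```text
clock: 10.13
position: [0.5948, 0.2269, 0.044]
orientation: [-0.706, 0.045, -0.045, 0.706]
ft_force: [-0.9, -0.7, -2.0]
gripper_width: 0.0488
```

```bash
python3 snap.py w9 200 440 190 400 3; python3 - <<'E'
from h import *
import json
b=json.load(open('w9.json'))
E
```

```text
10.1333 [0.5948 0.2269 0.044 ] [-0.9122 -0.7172 -1.9679] 0.04882547691178431 [ 0.2435  0.3981  1.5156 -0.0001  1.2275 -1.2006]
[[ 0.992   0.0004  0.1263]
 [-0.1263 -0.      0.992 ]
 [ 0.0004 -1.      0.    ]]
```

View pics/w9c.png

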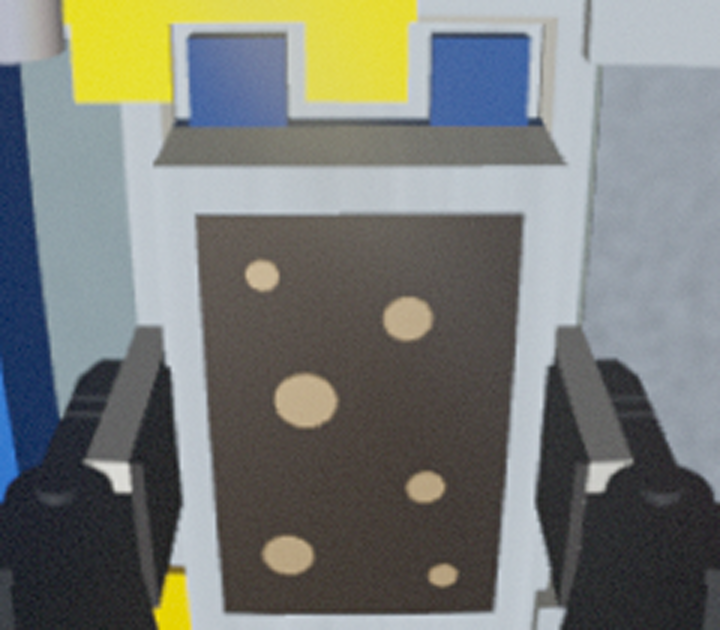

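Ears sit centred between the teeth (gaps about 17 and 16 px at 3x). Lowering in.

Call:
carry_out(rows=[[0,2,0,0,0,0],[0,2,0,0,0,0],[0,1.5,0,0,0,0],[0,1,0,0,0,0],[0,0,0,0,0,0],[0,0,0,0,0,0]])

```text
clock: 10.68
position: [0.5946, 0.2268, 0.0374]
orientation: [0.706, -0.045, 0.045, -0.706]
ft_force: [-0.7, -1.1, 0.7]
gripper_width: 0.0488
```

```bash
python3 snap.py w10 200 440 190 400 3
```

```text
10.6833 [0.5946 0.2268 0.0374] [-0.7232 -1.0618  0.675 ] 0.04880921758651469 [ 0.2435  0.4045  1.5214 -0.0001  1.2155 -1.2005]
[[ 0.992   0.0002  0.1263]
 [-0.1263 -0.0001  0.992 ]
 [ 0.0002 -1.     -0.0001]]
```

View pics/w10c.png

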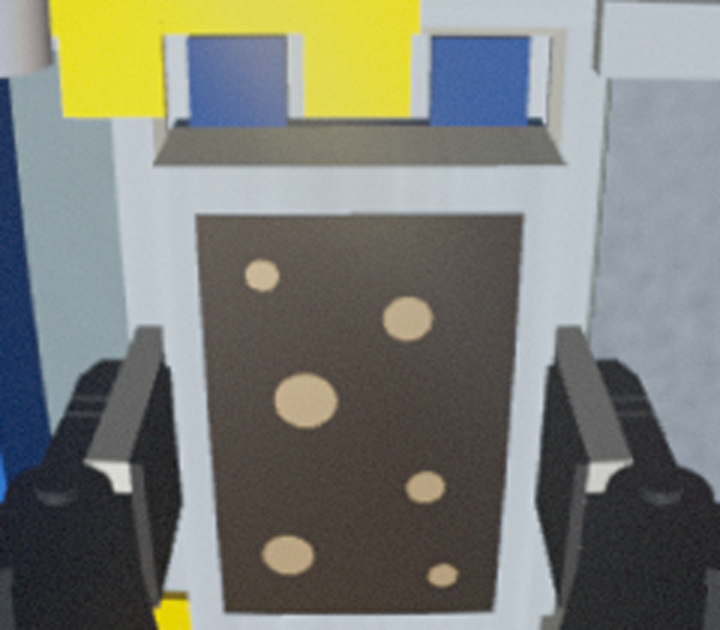

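```bash
python3 - <<'E'
from h import *
import json
np.set_printoptions(precision=2,suppress=True)
b=json.load(open('w10.json'));Rt=R.from_quat(b['q']).as_matrix();pos=np.array(b['pos'])
px=lambda U:(200+(U[0]+.5)/3-.5,190+(U[1]+.5)/3-.5)
f=lambda U,z:((onz(b,px(U),z,True)-pos)@Rt*1000)[[0,2]]
for U in [(190,35),(288,35),(432,35),(528,35)]: print('ear',f(U,pos[2]-.0023+.004))
for U in [(62,117),(165,117),(303,117),(411,117)]: print('tooth',f(U,.042))
print('plate',f((592,240),.039), f((118,200),.039)); print('mouth end wall R',f((564,29),.039),f((548,37),.035),f((553,120),.035))
E
```

```text
ear [-50.33 -22.39]
ear [-50.24  -9.62]
ear [-50.26   8.94]
ear [-50.36  21.46]
tooth [-40.15 -39.62]
tooth [-40.09 -25.69]
tooth [-40.06  -7.68]
tooth [-40.07   6.24]
plate [-21.41  31.94] [-27.32 -33.5 ]
mouth end wall R [-51.21  26.2 ] [-49.21  24.83] [-37.59  26.09]
```

Call:
carry_out(rows=[[0.5,0,-0.3,0,0,0],[0,0.5,0,0,0,0],[0,0.5,0,0,0,0],[0,0.5,0,0,0,0],[0,0,0,0,0,0],[0,0,0,0,0,0]])

```text
clock: 11.23
position: [0.5951, 0.2266, 0.0372]
orientation: [-0.706, 0.044, -0.045, 0.706]
ft_force: [-10.4, -2.5, 19.1]
gripper_width: 0.0485
```

```bash
python3 snap.py w11 200 440 190 400 3
```

```text
11.2333 [0.5951 0.2266 0.0372] [-10.3885  -2.5287  19.0986] 0.04854442147044983 [ 0.2428  0.405   1.5211  0.0001  1.2146 -1.2013]
[[ 0.992   0.0008  0.1263]
 [-0.1263  0.0002  0.992 ]
 [ 0.0007 -1.      0.0003]]
```

View pics/w11c.png

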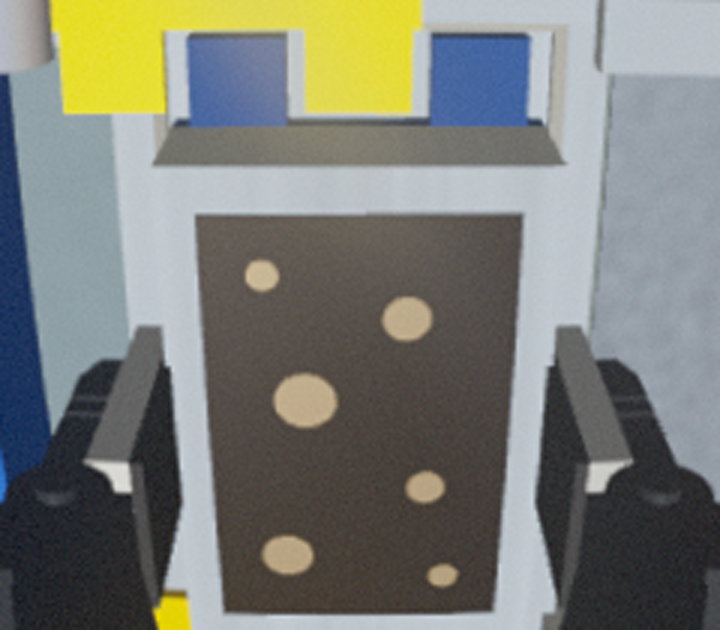

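Call:
carry_out(rows=[[0,-1,0,0,0,0],[0,0,0,0,0,0],[0,0,0,0,0,0],[0,0,0,0,0,0],[0,0,0,0,0,0],[0,0,0,0,0,0]], fingers=0.27)

```text
clock: 11.78
position: [0.595, 0.2265, 0.0366]
orientation: [0.706, -0.045, 0.045, -0.706]
ft_force: [0.7, -0.5, 0.2]
gripper_width: 0.0627
```

Call:
carry_out(rows=[[0,-5,0,0,0,0],[0,-15,0,0,0,0],[0,-15,0,0,0,0],[0,0,0,0,0,0],[0,0,0,0,0,0],[0,0,0,0,0,0]])

```text
clock: 12.28
position: [0.5949, 0.2264, 0.0714]
orientation: [0.706, -0.045, 0.045, -0.706]
ft_force: [-0.2, 0.2, -0.0]
gripper_width: 0.0621
```

```bash
python3 snap.py w12 200 440 150 350 3
```

```text
12.2833 [0.5949 0.2264 0.0714] [-0.1934  0.1596 -0.0285] 0.062109687354181736 [ 0.2428  0.373   1.4903 -0.0001  1.2787 -1.2013]
[[ 0.992  -0.0003  0.1263]
 [-0.1263 -0.0002  0.992 ]
 [-0.0003 -1.     -0.0002]]
```

View pics/w12c.png

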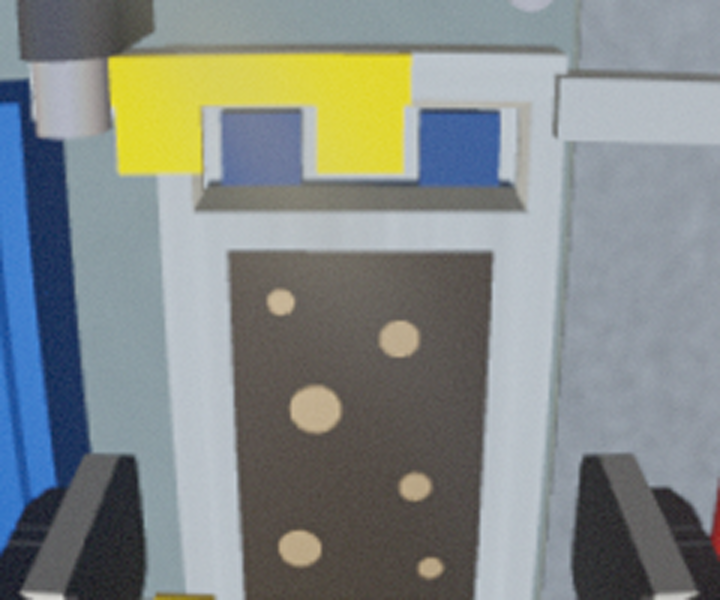

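Call:
carry_out(rows=[[10,-25,0,0,0,0],[20,-25,0,0,0,0],[30,-20,0,0,0,0],[30,-15,0,0,0,0],[0,0,0,0,0,0],[0,0,0,0,0,0],[0,0,0,0,0,0]])

```text
clock: 12.92
position: [0.6836, 0.2151, 0.1551]
orientation: [0.706, -0.046, 0.044, -0.705]
ft_force: [-1.0, 0.9, -0.2]
gripper_width: 0.0624
```

```bash
python3 snap.py w13 250 430 20 220 4;python3 - <<'E'
from dots import *
np.set_printoptions(precision=4,suppress=True)
J={n:json.load(open(n+'.json')) for n in('w12','w13')}
S={'w12':spots('w12',(276,365,234,345)),'w13':spots('w13',(285,350,60,200))}
for k in S:
    S[k]=sorted(S[k],key=lambda t:t[1][1]);print(k,[(int(t[0]),t[1].round(1).tolist()) for t in S[k]])
if len(S['w12'])==len(S['w13']):
  for i in range(len(S['w12'])):
    X,e=tri([ray(J[k],S[k][i][1],True) for k in S]);print(X,e[0]*1000)
E
```

```text
12.9167 [0.6836 0.2151 0.1551] [-0.9566  0.8647 -0.2482] 0.06242941756532905 [ 0.1974  0.4791  1.1648  0.      1.5001 -1.2466]
[[ 0.992  -0.0023  0.1264]
 [-0.1264 -0.0004  0.992 ]
 [-0.0023 -1.     -0.0007]]
w12 [(71, [293.2, 250.2]), (141, [332.6, 262.5]), (233, [304.8, 286.0]), (87, [337.9, 311.7]), (143, [299.5, 332.3]), (52, [343.1, 338.9])]
w13 [(38, [300.9, 72.1]), (78, [328.9, 81.4]), (132, [308.8, 99.4]), (58, [333.6, 120.9]), (105, [304.1, 139.4]), (39, [338.0, 145.6]), (910, [311.8, 185.4])]
```

View pics/w13c.png

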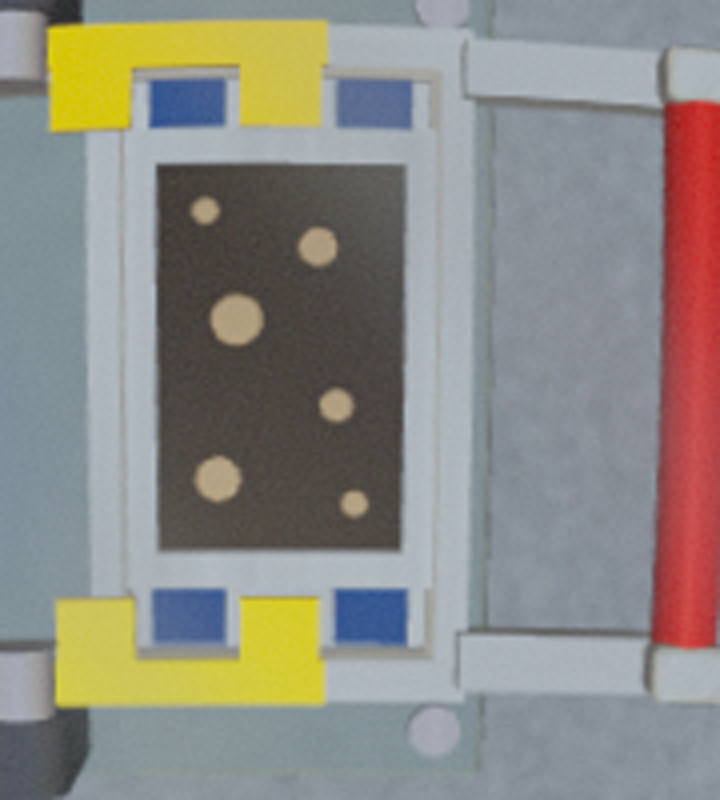

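The carrier looks fully home: all four ears lie inside the pocket between the teeth, with even margins. Checking face height (should be 55 mm) and flatness.

```bash
python3 - <<'E'
from dots import *
np.set_printoptions(precision=4,suppress=True)
J={n:json.load(open(n+'.json')) for n in('w12','w13')}
S={'w12':spots('w12',(276,365,234,345)),'w13':spots('w13',(285,350,60,160))}
for k in S: S[k]=sorted(S[k],key=lambda t:t[1][1])
for i in range(6):
    X,e=tri([ray(J[k],S[k][i][1],True) for k in S]);print(X,e[0]*1000)
b=J['w13']
px=lambda U:(250+(U[0]+.5)/4-.5,20+(U[1]+.5)/4-.5)
hx=np.array([.992,-.1262,0]);hy=np.array([.1262,.992,0]);o=np.array([.595,.2276,0])
for n,U in [('L',[(690,102),(683,645)])]:
    for z in(.045,.05):
        for u in U: a=onz(b,px(u),z,True);print('bar',z,a,(a-o)@hx*1000,(a-o)@hy*1000)
for k in ['w12']: 
    pass
E
```

```text
[0.57   0.2172 0.055 ] 0.023602802821404034
[0.5783 0.2342 0.0547] 0.09031847593844027
[0.5885 0.2199 0.055 ] 0.009892390051312426
[0.6044 0.2339 0.055 ] 0.019307871720659054
[0.614  0.2135 0.055 ] 0.008521056801357077
[0.6207 0.2348 0.055 ] 0.06194054828587934
bar 0.045 [0.5569 0.301  0.045 ] -47.06952171263407 67.95464058387176
bar 0.045 [0.6519 0.2901 0.045 ] 48.57830509081757 69.21644497498362
bar 0.05 [0.5578 0.2994 0.05  ] -45.97714391603554 66.57394993551955
bar 0.05 [0.651  0.2888 0.05  ] 47.77584022710589 67.81075720051624
```

Face points are all at 54.7 to 55.0 mm, so the carrier is seated and flat. Now to the bar.

```bash
python3 goto.py .6043 .2966 .105 -7.25
```

```text
pos [0.683 0.215 0.155] shift(tool mm) [-88.478  50.438  70.833] rotvec [ 0.001  0.    -0.002] F [-0.594  1.346 -1.196]
```

Call:
carry_out(rows=[[-29,0,23.6,0,0,-0.002],[-29,10,23.6,0,0,0],[-30,20,23.6,0,0,0],[0,20,0,0,0,0],[0,0,0,0,0,0],[0,0,0,0,0,0],[0,0,0,0,0,0]], fingers=0.62, force=25)

```text
clock: 13.55
position: [0.6075, 0.295, 0.1083]
orientation: [0.706, -0.044, 0.046, -0.706]
ft_force: [0.1, -0.1, 0.2]
gripper_width: 0.0325
```

```bash
python3 snap.py w14 200 440 190 400 3;  python3 goto.py .6043 .2966 .032 -7.25
```

```text
13.55 [0.6075 0.295  0.1083] [ 0.1006 -0.1459  0.2109] 0.0324741087033684 [ 0.3387  0.4181  1.3484 -0.0012  1.3725 -1.1047]
[[ 0.9919  0.0028  0.1268]
 [-0.1268 -0.0003  0.9919]
 [ 0.0028 -1.      0.0001]]
pos [0.608 0.295 0.109] shift(tool mm) [-3.955 76.58   1.13 ] rotvec [-0.    -0.001  0.003] F [ 0.371 -0.201  1.119]
```

View pics/w14.png

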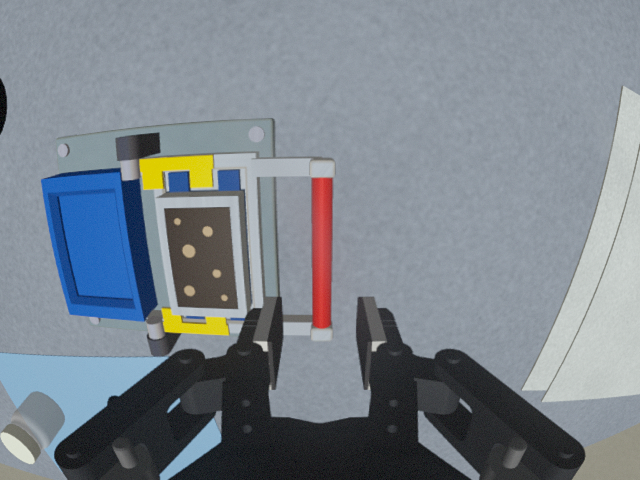

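Call:
carry_out(rows=[[-2,20,0.5,0,0,0.003],[-2,20,0.6,0,0,0],[0,20,0,0,0,0],[0,13,0,0,0,0],[0,3,0,0,0,0],[0,0,0,0,0,0],[0,0,0,0,0,0]])

```text
clock: 14.18
position: [0.6039, 0.2971, 0.0326]
orientation: [-0.705, 0.045, -0.045, 0.706]
ft_force: [0.5, 0.0, -0.3]
gripper_width: 0.0323
```

```bash
python3 snap.py w15 200 440 150 400 3;  python3 goto.py .6043 .2966 .032 -7.25
```

```text
14.1833 [0.6039 0.2971 0.0326] [ 0.5247  0.0181 -0.3246] 0.03226219518592784 [ 0.3426  0.4773  1.4262  0.0004  1.2376 -1.1012]
[[ 0.9919  0.0004  0.1268]
 [-0.1268  0.0005  0.9919]
 [ 0.0003 -1.      0.0006]]
pos [0.604 0.297 0.033] shift(tool mm) [ 0.379  0.829 -0.571] rotvec [-0.001 -0.     0.001] F [-0.349 -0.97   0.696]
```

View pics/w15.png

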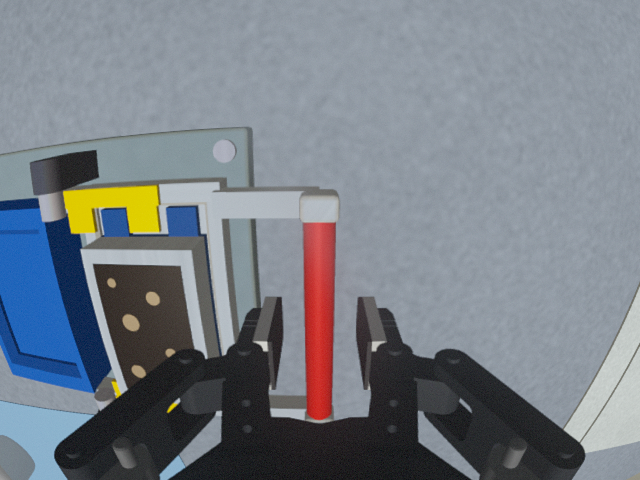

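Bar lies centred (col 319) between the fingers (275/362). Closing on it.

Call:
carry_out(rows=[[0,0,0,0,0,0],[0,0,0,0,0,0],[0,0,0,0,0,0],[0,0,0,0,0,0],[0,0,0,0,0,0],[0,0,0,0,0,0]], fingers=1.0, force=25)

```text
clock: 14.73
position: [0.6036, 0.297, 0.0325]
orientation: [-0.706, 0.045, -0.045, 0.706]
ft_force: [-0.4, -3.5, 6.0]
gripper_width: 0.0111
```

Call:
carry_out(rows=[[0,-3,-0.1,0,0,0],[0,-5,-0.2,0,0,0],[0,-7,-0.9,0,0,0],[0,-7,-1.2,0,0,0],[0,0,0,0,0,0]])

```text
clock: 15.15
position: [0.6033, 0.295, 0.0549]
orientation: [-0.705, 0.045, -0.045, 0.706]
ft_force: [2.1, 2.6, -0.9]
gripper_width: 0.0106
```

```bash
python3 snap.py w16; python3 - <<'E'
from plant import robot
print(robot.read_state()['wrist_torque'])
E
```

```text
15.15 [0.6033 0.295  0.0549] [ 2.1382  2.5538 -0.8686] 0.010602024616919795 [ 0.3399  0.4538  1.4116  0.0007  1.2753 -1.1044]
[[ 0.992   0.0006  0.1264]
 [-0.1264  0.0009  0.992 ]
 [ 0.0005 -1.      0.001 ]]
[ 0.60173965 -0.57213436 -0.01757949]
```

View pics/w16.png

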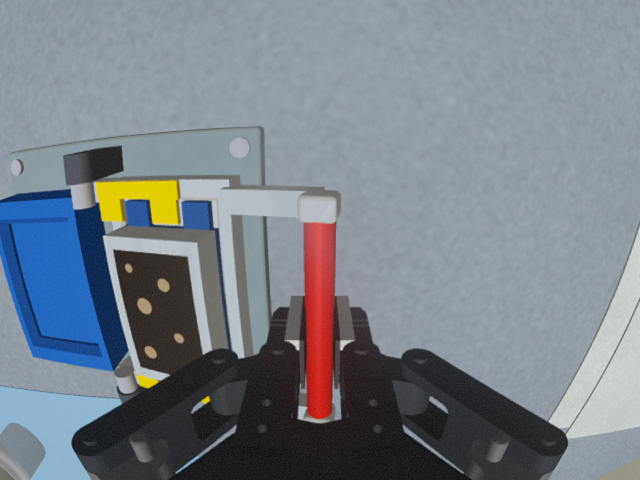

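```bash
python3 - <<'E'
import numpy as np
a=np.r_[.194,np.arange(.3,3.01,.1),3.07,3.142]
for i in range(1,len(a)):
    print(round(a[i],2),'y %.1f z %.1f'%(-116*(np.sin(a[i])-np.sin(a[i-1])),116*(np.cos(a[i])-np.cos(a[i-1]))))
E
```

```text
0.3 y -11.9 z -3.0
0.4 y -10.9 z -4.0
0.5 y -10.4 z -5.0
0.6 y -9.9 z -6.1
0.7 y -9.2 z -7.0
0.8 y -8.5 z -7.9
0.9 y -7.7 z -8.7
1.0 y -6.7 z -9.4
1.1 y -5.8 z -10.1
1.2 y -4.7 z -10.6
1.3 y -3.7 z -11.0
1.4 y -2.5 z -11.3
1.5 y -1.4 z -11.5
1.6 y -0.2 z -11.6
1.7 y 0.9 z -11.6
1.8 y 2.1 z -11.4
1.9 y 3.2 z -11.1
2.0 y 4.3 z -10.8
2.1 y 5.3 z -10.3
2.2 y 6.3 z -9.7
2.3 y 7.3 z -9.0
2.4 y 8.1 z -8.2
2.5 y 8.9 z -7.4
2.6 y 9.6 z -6.5
2.7 y 10.2 z -5.5
2.8 y 10.7 z -4.4
2.9 y 11.1 z -3.3
3.0 y 11.4 z -2.2
3.07 y 8.1 z -0.9
3.14 y 8.3 z -0.3
```

Call:
carry_out(rows=[[0,-11.9,-3.0,0,0,0],[0,-10.9,-4.0,0,0,0],[0,-10.4,-5.0,0,0,0],[0,-9.9,-6.1,0,0,0],[0,-9.2,-7.0,0,0,0],[0,0,0,0,0,0]])

```text
clock: 15.7
position: [0.6004, 0.2715, 0.1088]
orientation: [-0.704, 0.044, -0.045, 0.707]
ft_force: [-0.3, 17.9, 12.8]
gripper_width: 0.0109
```

```bash
cat > circ.py <<'E'
from h import *
from plant import robot
s=robot.read_state();c=np.radians(7.25);hy=np.array([np.sin(c),np.cos(c),0]);hx=np.array([np.cos(c),-np.sin(c),0])
d=(s['position']-np.array([.6036,.297,.0325]))*1000;u=116+d@hy;v=d[2];Rt=R.from_quat(s['orientation']).as_matrix()
print('t',s['clock'],'u %.1f v %.1f r %.1f th %.3f hx %.1f'%(u,v,np.hypot(u,v),np.arctan2(v,u),d@hx),'F hx,hy,z',(s['ft_force']@np.c_[hx,hy,[0,0,1]]).round(1),'w',s['gripper_width'])
E
python3 circ.py
```

```text
t 15.7 u 90.3 v 76.3 r 118.2 th 0.702 hx 0.0 F hx,hy,z [-2.6 17.7 12.8] w 0.010859441375368503
```

Call:
carry_out(rows=[[0,-1,1.3,0,0,0],[0,0,0,0,0,0]])

```text
clock: 15.87
position: [0.6004, 0.2723, 0.1079]
orientation: [-0.705, 0.044, -0.045, 0.707]
ft_force: [1.6, 8.5, 6.1]
gripper_width: 0.0104
```

```bash
python3 circ.py; python3 goto.py .6 .27 .1 -7.25; python3 snap.py w17
```

```text
t 15.8667 u 91.1 v 75.4 r 118.2 th 0.691 hx -0.0 F hx,hy,z [0.5 8.7 6.1] w 0.010427721199141017
pos [0.6   0.272 0.108] shift(tool mm) [-0.138  7.874 -2.359] rotvec [-0.002  0.     0.001] F [1.576 8.521 6.112]
15.8667 [0.6004 0.2723 0.1079] [1.5759 8.5208 6.1118] 0.010427721199141017 [ 0.3082  0.3865  1.3932  0.0017  1.3597 -1.1366]
[[ 0.992   0.0015  0.126 ]
 [-0.126   0.0022  0.992 ]
 [ 0.0012 -1.      0.0024]]
```

View pics/w17.png

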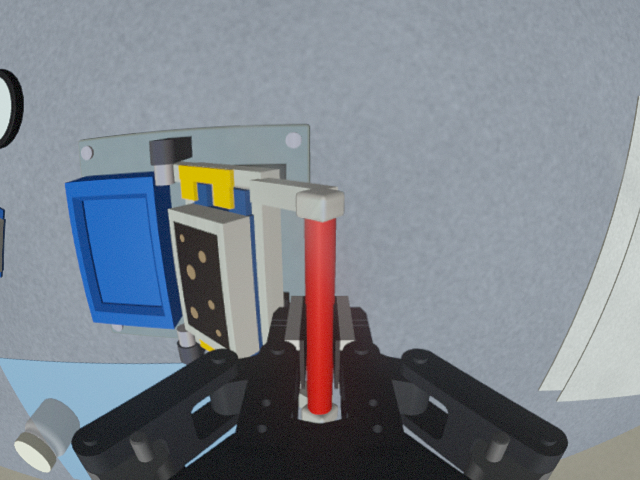

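```bash
python3 - <<'E'
import numpy as np
a=np.r_[.665,np.arange(.75,1.36,.1)]
for i in range(1,len(a)):
    print(round(a[i],2),'y %.1f z %.1f'%(-116*(np.sin(a[i])-np.sin(a[i-1])),116*(np.cos(a[i])-np.cos(a[i-1]))))
E
```

```text
0.75 y -7.5 z -6.4
0.85 y -8.1 z -8.3
0.95 y -7.2 z -9.1
1.05 y -6.3 z -9.8
1.15 y -5.3 z -10.3
1.25 y -4.2 z -10.8
1.35 y -3.1 z -11.2
```

Call:
carry_out(rows=[[0,-8.0,-5.8,0,0,0],[0,-8.1,-8.3,0,0,0],[0,-7.2,-9.1,0,0,0],[0,-6.3,-9.8,0,0,0],[0,0,0,0,0,0],[0,0,0,0,0,0]])

```text
clock: 16.42
position: [0.5963, 0.2396, 0.1386]
orientation: [-0.705, 0.044, -0.045, 0.707]
ft_force: [-0.7, 10.6, 17.3]
gripper_width: 0.011
```

```bash
python3 circ.py
```

```text
t 16.4167 u 58.1 v 106.1 r 121.0 th 1.070 hx 0.0 F hx,hy,z [-2.1 10.4 17.3] w 0.010968335946626226
```

Call:
carry_out(rows=[[0,-7.5,-9.0,0,0,0],[0,-4.2,-10.8,0,0,0],[0,-3.1,-11.2,0,0,0],[0,0,0,0,0,0],[0,0,0,0,0,0]], force=35)

```text
clock: 16.83
position: [0.5922, 0.2077, 0.1526]
orientation: [-0.705, 0.044, -0.045, 0.706]
ft_force: [-2.7, 2.2, 12.3]
gripper_width: 0.0102
```

```bash
python3 circ.py
```

```text
t 16.8333 u 26.0 v 120.1 r 122.9 th 1.357 hx -0.1 F hx,hy,z [-3.   1.9 12.3] w 0.010234125463840293
```

Call:
carry_out(rows=[[0,-3.5,-11.4,0,0,0],[0,-0.8,-11.6,0,0,0],[0,0.3,-11.6,0,0,0],[0,1.5,-11.5,0,0,0],[0,0,0,0,0,0],[0,0,0,0,0,0]])

```text
clock: 17.33
position: [0.586, 0.1616, 0.154]
orientation: [0.706, -0.045, 0.045, -0.706]
ft_force: [-1.0, -2.2, 7.0]
gripper_width: 0.0099
```

```bash
python3 circ.py;python3 snap.py w18
```

```text
t 17.3333 u -20.5 v 121.5 r 123.2 th 1.738 hx -0.3 F hx,hy,z [-0.7 -2.3  7. ] w 0.009940149106245142
17.3333 [0.586  0.1616 0.154 ] [-1.0347 -2.2146  6.9819] 0.009940149106245142 [ 0.1425  0.2551  1.4698 -0.0002  1.4174 -1.3007]
[[ 0.9919 -0.0006  0.1272]
 [-0.1272 -0.0003  0.9919]
 [-0.0006 -1.     -0.0004]]
```

View pics/w18.png

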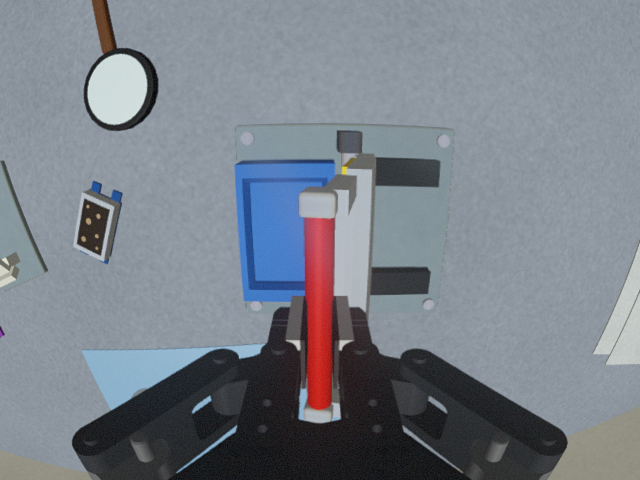

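```bash
python3 - <<'E'
import numpy as np
a=np.r_[1.742,np.arange(1.85,2.96,.1),3.03,3.1,3.142,3.17]
for i in range(1,len(a)):
    print(round(a[i],2),'y %.1f z %.1f'%(-116*(np.sin(a[i])-np.sin(a[i-1])),116*(np.cos(a[i])-np.cos(a[i-1]))))
E
```

```text
1.85 y 2.8 z -12.2
1.95 y 3.7 z -11.0
2.05 y 4.8 z -10.5
2.15 y 5.9 z -10.0
2.25 y 6.8 z -9.4
2.35 y 7.7 z -8.6
2.45 y 8.6 z -7.8
2.55 y 9.3 z -6.9
2.65 y 9.9 z -6.0
2.75 y 10.5 z -5.0
2.85 y 10.9 z -3.9
2.95 y 11.3 z -2.8
3.03 y 9.2 z -1.4
3.1 y 8.1 z -0.6
3.14 y 4.9 z -0.1
3.17 y 3.2 z 0.0
```

Call:
carry_out(rows=[[0,2.0,-12.2,0,0,0],[0,3.7,-11.0,0,0,0],[0,4.8,-10.5,0,0,0],[0,5.9,-10.0,0,0,0],[0,6.8,-9.4,0,0,0],[0,0,0,0,0,0]])

```text
clock: 17.88
position: [0.5792, 0.1079, 0.1291]
orientation: [0.706, -0.046, 0.045, -0.705]
ft_force: [3.0, -2.0, -1.5]
gripper_width: 0.0101
```

```bash
python3 circ.py
```

```text
t 17.8833 u -74.7 v 96.6 r 122.1 th 2.229 hx -0.4 F hx,hy,z [ 3.2 -1.6 -1.5] w 0.010094423405480323
```

Call:
carry_out(rows=[[0,7.0,-7.8,0,0,0],[0,8.6,-7.8,0,0,0],[0,9.3,-6.9,0,0,0],[0,9.9,-6.0,0,0,0],[0,10.5,-5.0,0,0,0],[0,0,0,0,0,0],[0,0,0,0,0,0]])

```text
clock: 18.47
position: [0.5748, 0.0751, 0.0834]
orientation: [0.706, -0.046, 0.044, -0.705]
ft_force: [3.7, -1.6, -3.5]
gripper_width: 0.0102
```

```bash
python3 circ.py; python3 snap.py w19
```

```text
t 18.4667 u -107.7 v 50.9 r 119.2 th 2.700 hx -0.5 F hx,hy,z [ 3.9 -1.2 -3.5] w 0.010208114876498118
18.4667 [0.5748 0.0751 0.0834] [ 3.6956 -1.6465 -3.4609] 0.010208114876498118 [-0.0025  0.2539  1.6214 -0.0007  1.2683 -1.4458]
[[ 0.9919 -0.002   0.127 ]
 [-0.127  -0.0007  0.9919]
 [-0.0019 -1.     -0.001 ]]
```

View pics/w19.png

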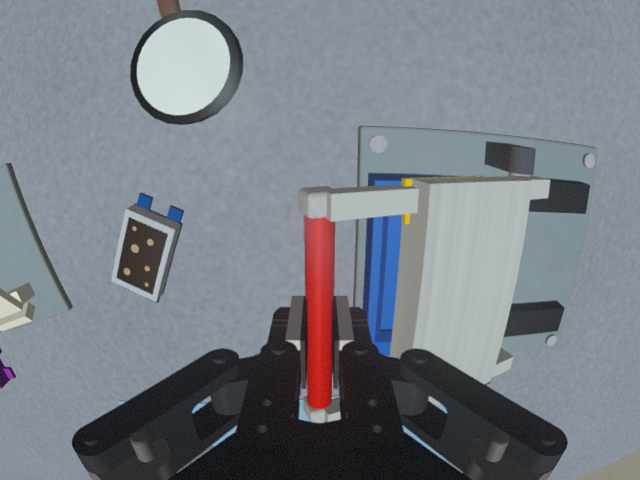

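Call:
carry_out(rows=[[0,10.9,-3.5,0,0,0],[0,11.3,-2.8,0,0,0],[0,9.2,-1.4,0,0,0],[0,6.1,-0.5,0,0,0],[0,3,-0.1,0,0,0],[0,2,0,0,0,0],[0,0,0,0,0,0],[0,0,0,0,0,0]])

```text
clock: 19.18
position: [0.5738, 0.067, 0.0414]
orientation: [0.706, -0.045, 0.044, -0.705]
ft_force: [2.3, -7.8, -2.6]
gripper_width: 0.0103
```

```bash
python3 circ.py; python3 snap.py w20
```

```text
t 19.1833 u -115.9 v 8.9 r 116.3 th 3.065 hx -0.6 F hx,hy,z [ 3.3 -7.4 -2.6] w 0.010276020364534432
19.1833 [0.5738 0.067  0.0414] [ 2.3007 -7.7631 -2.6418] 0.010276020364534432 [-0.0165  0.2919  1.6666 -0.0012  1.1848 -1.4599]
[[ 0.992  -0.0016  0.1266]
 [-0.1266 -0.0011  0.992 ]
 [-0.0015 -1.     -0.0013]]
```

View pics/w20.png

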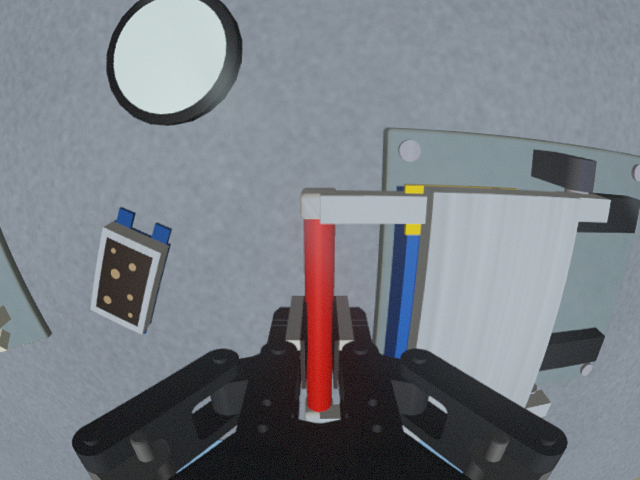

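Call:
carry_out(rows=[[0,1.5,-0.5,0,0,0],[0,1.5,-0.4,0,0,0],[0,1,0,0,0,0],[0,0,0,0,0,0],[0,0,0,0,0,0]])

```text
clock: 19.65
position: [0.5738, 0.067, 0.0384]
orientation: [-0.706, 0.045, -0.044, 0.706]
ft_force: [1.9, -0.6, 2.8]
gripper_width: 0.0102
```

```bash
python3 circ.py
```

```text
t 19.65 u -115.9 v 5.9 r 116.1 th 3.091 hx -0.5 F hx,hy,z [ 2.  -0.4  2.8] w 0.010234193677015283
```

Call:
carry_out(rows=[[0,1.5,0,0,0,0],[0,1,0,0,0,0],[0,0,0,0,0,0],[0,0,0,0,0,0]])

```text
clock: 19.98
position: [0.574, 0.0669, 0.0377]
orientation: [0.706, -0.045, 0.045, -0.706]
ft_force: [-10.7, -1.2, 29.8]
gripper_width: 0.0101
```

```bash
python3 circ.py; python3 - <<'E'
from plant import robot
import cv2
for n in('top','scene'): cv2.imwrite(f'pics/{n}1.png',robot.get_image(n)[:,:,::-1])
t=cv2.imread('pics/scene1.png');cv2.imwrite('pics/scene1c.png',cv2.resize(t[130:280,300:480],None,fx=4,fy=4,interpolation=cv2.INTER_CUBIC))
E
```

```text
t 19.9833 u -116.0 v 5.2 r 116.1 th 3.097 hx -0.3 F hx,hy,z [-10.5  -2.6  29.8] w 0.010118588027958087
```

View pics/scene1c.png

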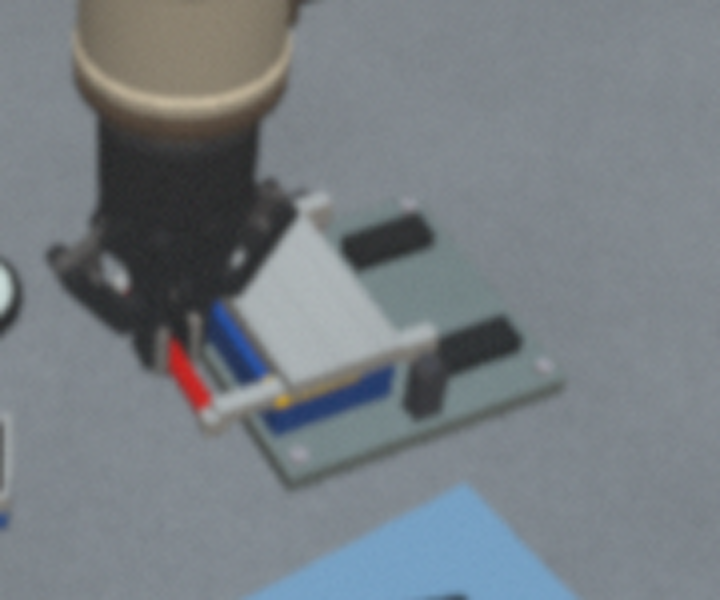

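Hard stop reached (force rises sharply, plate level). Now swinging back.

Call:
carry_out(rows=[[0,-3,0,0,0,0],[0,-3,0,0,0,0],[0,-5,0.2,0,0,0],[0,-8.1,0.6,0,0,0],[0,-9.2,1.4,0,0,0],[0,-11.3,2.8,0,0,0],[0,0,0,0,0,0]], force=50)

```text
clock: 20.67
position: [0.5746, 0.0727, 0.0766]
orientation: [-0.705, 0.045, -0.044, 0.706]
ft_force: [1.7, 2.5, -1.8]
gripper_width: 0.0095
```

```bash
python3 circ.py; python3 snap.py w21
```

```text
t 20.6667 u -110.1 v 44.1 r 118.7 th 2.760 hx -0.5 F hx,hy,z [ 1.3  2.7 -1.8] w 0.009453008642531254
20.6667 [0.5746 0.0727 0.0766] [ 1.6708  2.5171 -1.828 ] 0.009453008642531254 [-0.0076  0.2581  1.6309  0.0011  1.2532 -1.4525]
[[ 0.992  -0.0006  0.126 ]
 [-0.126   0.001   0.992 ]
 [-0.0008 -1.      0.0009]]
```

View pics/w21.png

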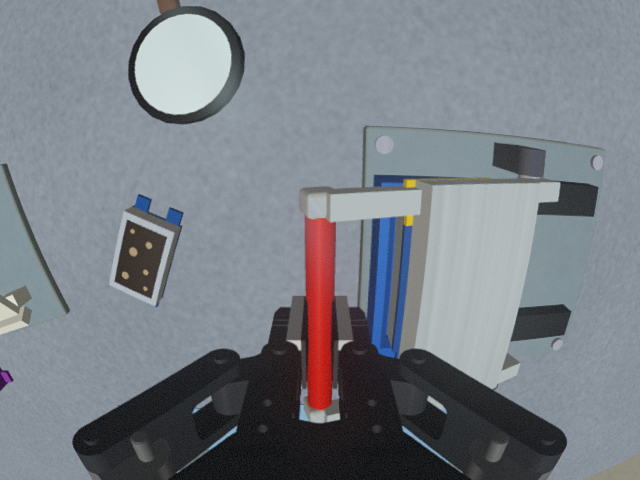

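Call:
carry_out(rows=[[0,-7.2,2.5,0,0,0],[0,-10.5,5.0,0,0,0],[0,-9.9,6.0,0,0,0],[0,-9.3,6.9,0,0,0],[0,-8.6,7.8,0,0,0],[0,0,0,0,0,0]], force=35)

```text
clock: 21.22
position: [0.5781, 0.0992, 0.1226]
orientation: [0.707, -0.045, 0.044, -0.705]
ft_force: [-5.8, -14.2, 14.6]
gripper_width: 0.0097
```

```bash
python3 circ.py; python3 snap.py w22
```

```text
t 21.2167 u -83.5 v 90.1 r 122.8 th 2.318 hx -0.4 F hx,hy,z [ -4.  -14.8  14.6] w 0.009739066739559099
21.2167 [0.5781 0.0992 0.1226] [ -5.7986 -14.2233  14.596 ] 0.009739066739559099 [ 0.04    0.234   1.5617 -0.0027  1.3469 -1.4036]
[[ 0.992  -0.0009  0.1263]
 [-0.1263 -0.0026  0.992 ]
 [-0.0006 -1.     -0.0027]]
```

View pics/w22.png

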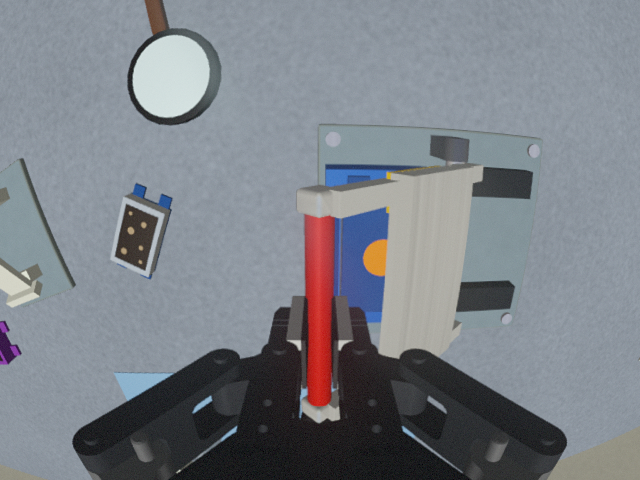

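The carrier lies in the nest face-down, with the orange back dot at (380,258). Continuing back.

Call:
carry_out(rows=[[0,-10.5,8.6,0,0,0],[0,-6.8,9.4,0,0,0],[0,-5.9,10.0,0,0,0],[0,-4.8,10.5,0,0,0],[0,-3.7,11.0,0,0,0],[0,0,0,0,0,0]])

```text
clock: 21.77
position: [0.5845, 0.1495, 0.1545]
orientation: [0.706, -0.045, 0.045, -0.705]
ft_force: [-8.3, -3.1, 23.1]
gripper_width: 0.0094
```

```bash
python3 circ.py
```

```text
t 21.7667 u -32.7 v 122.0 r 126.3 th 1.833 hx -0.3 F hx,hy,z [-7.8 -4.1 23.1] w 0.009384352629554499
```

Call:
carry_out(rows=[[0,-5.0,11.3,0,0,0],[0,-1.5,11.5,0,0,0],[0,-0.3,11.6,0,0,0],[0,0.8,11.6,0,0,0],[0,2.0,11.4,0,0,0],[0,0,0,0,0,0]])

```text
clock: 22.27
position: [0.5927, 0.2074, 0.1574]
orientation: [-0.705, 0.044, -0.045, 0.706]
ft_force: [6.2, 4.1, 9.9]
gripper_width: 0.0094
```

```bash
python3 circ.py
```

```text
t 22.2667 u 25.7 v 124.9 r 127.5 th 1.368 hx 0.4 F hx,hy,z [5.7 4.9 9.9] w 0.009411770725069536
```

Call:
carry_out(rows=[[0,2.9,10.6,0,0,0],[0,4.2,10.8,0,0,0],[0,5.3,10.3,0,0,0],[0,6.3,9.8,0,0,0],[0,7.2,9.1,0,0,0],[0,0,0,0,0,0]])

```text
clock: 22.77
position: [0.5982, 0.2577, 0.1299]
orientation: [-0.705, 0.045, -0.044, 0.706]
ft_force: [4.8, 4.6, 2.9]
gripper_width: 0.0097
```

```bash
python3 circ.py; python3 snap.py w23
```

```text
t 22.7667 u 76.3 v 97.4 r 123.8 th 0.906 hx -0.4 F hx,hy,z [4.1 5.2 2.9] w 0.009670351970432532
22.7667 [0.5982 0.2577 0.1299] [4.7665 4.6147 2.8649] 0.009670351970432532 [ 0.2881  0.3572  1.3869  0.001   1.3977 -1.1571]
[[ 0.9921 -0.0006  0.1255]
 [-0.1255  0.0008  0.9921]
 [-0.0007 -1.      0.0008]]
```

View pics/w23.png

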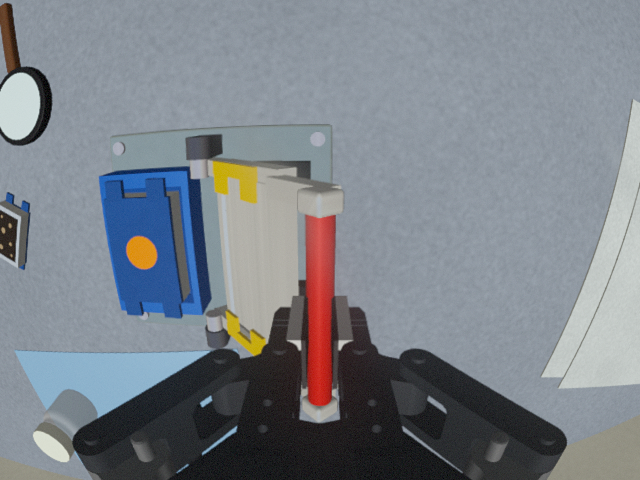

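Call:
carry_out(rows=[[0,7.3,7.8,0,0,0],[0,8.9,7.5,0,0,0],[0,9.6,6.5,0,0,0],[0,10.2,5.5,0,0,0],[0,10.7,4.5,0,0,0],[0,0,0,0,0,0]])

```text
clock: 23.32
position: [0.6027, 0.289, 0.0824]
orientation: [-0.705, 0.044, -0.045, 0.706]
ft_force: [10.8, 6.9, -2.0]
gripper_width: 0.0097
```

```bash
python3 circ.py
```

```text
t 23.3167 u 108.0 v 49.9 r 118.9 th 0.433 hx 0.2 F hx,hy,z [ 9.8  8.2 -2. ] w 0.00973022913690595
```

Call:
carry_out(rows=[[0.3,9.7,3.6,0,0,0],[0,11.4,2.6,0,0,0],[0,9.2,1.0,0,0,0],[0,6,0.2,0,0,0],[0,2,0,0,0,0],[0,0,0,0,0,0],[0,0,0,0,0,0]])

```text
clock: 23.9
position: [0.6038, 0.2965, 0.0455]
orientation: [-0.705, 0.044, -0.045, 0.707]
ft_force: [8.6, 13.2, -0.8]
gripper_width: 0.0095
```

```bash
python3 circ.py;python3 snap.py w24
```

```text
t 23.9 u 115.5 v 13.0 r 116.2 th 0.112 hx 0.2 F hx,hy,z [ 6.9 14.2 -0.8] w 0.009504195567426085
23.9 [0.6038 0.2965 0.0455] [ 8.5954 13.1846 -0.843 ] 0.009504195567426085 [ 0.3411  0.4638  1.4176  0.002   1.2586 -1.1039]
[[ 0.992   0.0008  0.1261]
 [-0.1261  0.0023  0.992 ]
 [ 0.0005 -1.      0.0024]]
```

View pics/w24.png

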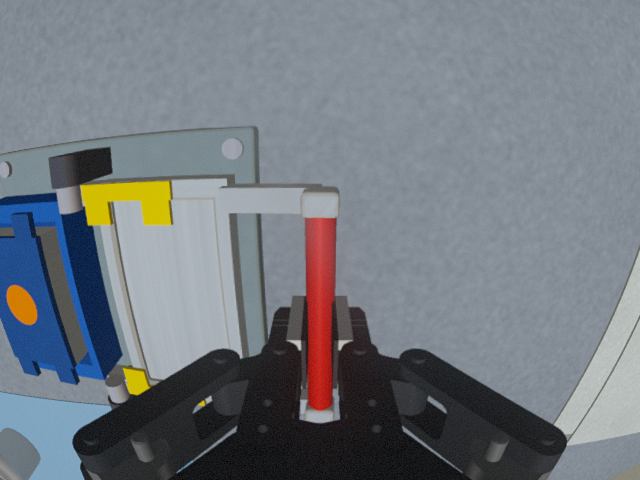

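Call:
carry_out(rows=[[0.3,1.5,0.7,0,0,0],[0,1.5,0.5,0,0,0],[0,1.5,0,0,0,0],[0,0,0,0,0,0],[0,0,0,0,0,0]])

```text
clock: 24.37
position: [0.6038, 0.2968, 0.0407]
orientation: [-0.705, 0.045, -0.045, 0.706]
ft_force: [5.6, 7.1, -0.9]
gripper_width: 0.0098
```

```bash
python3 circ.py
```

```text
t 24.3667 u 115.8 v 8.2 r 116.1 th 0.071 hx 0.3 F hx,hy,z [ 4.7  7.7 -0.9] w 0.009811896977298633
```

Call:
carry_out(rows=[[0.3,1.5,0.4,0,0,0],[0,1.5,0,0,0,0],[0,1,0,0,0,0],[0,0,0,0,0,0],[0,0,0,0,0,0]])

```text
clock: 24.78
position: [0.604, 0.2968, 0.0384]
orientation: [-0.706, 0.045, -0.045, 0.706]
ft_force: [-4.4, 1.6, 18.5]
gripper_width: 0.0096
```

```bash
python3 circ.py
```

```text
t 24.7833 u 115.8 v 5.9 r 116.0 th 0.051 hx 0.4 F hx,hy,z [-4.5  1.  18.5] w 0.009590924814377644
```

Call:
carry_out(rows=[[0,1,0,0,0,0],[0,0,0,0,0,0],[0,0,0,0,0,0]])

```text
clock: 25.03
position: [0.6042, 0.2969, 0.0378]
orientation: [-0.705, 0.045, -0.045, 0.706]
ft_force: [-5.6, 0.6, 22.6]
gripper_width: 0.01
```

```bash
python3 circ.py
```

```text
t 25.0333 u 116.0 v 5.3 r 116.1 th 0.046 hx 0.6 F hx,hy,z [-5.6 -0.1 22.6] w 0.010042653957906936
```

Firm at the stop. Relieve the load, open just enough (to about 30 mm, so the plate is not hit), rise straight up and look.

Call:
carry_out(rows=[[0,-1.5,0,0,0,0],[0,0,0,0,0,0],[0,0,0,0,0,0],[0,0,0,0,0,0],[0,0,0,0,0,0]], fingers=0.64)

```text
clock: 25.45
position: [0.6037, 0.2963, 0.0373]
orientation: [0.706, -0.045, 0.044, -0.706]
ft_force: [0.4, -0.9, 0.0]
gripper_width: 0.0308
```

Call:
carry_out(rows=[[0,-8,0,0,0,0],[0,-20,0,0,0,0],[0,-30,0,0,0,0],[0,-30,0,0,0,0],[20,-10,-25,0,0,0],[25,0,-30,0,0,0],[25,0,-30,0,0,0],[20,0,-20,0,0,0],[0,0,0,0,0,0],[0,0,0,0,0,0]])

```text
clock: 26.28
position: [0.6807, 0.1795, 0.136]
orientation: [0.706, -0.046, 0.045, -0.706]
ft_force: [-0.6, 0.9, -0.7]
gripper_width: 0.031
```

```bash
python3 snap.py w25 160 420 10 190 3; python3 - <<'E'
from plant import robot
import cv2
for n in('top','scene'): cv2.imwrite(f'pics/{n}2.png',robot.get_image(n)[:,:,::-1])
t=cv2.imread('pics/scene2.png');cv2.imwrite('pics/scene2c.png',cv2.resize(t[150:280,320:470],None,fx=5,fy=4.5,interpolation=cv2.INTER_CUBIC))
E
```

```text
26.2833 [0.6807 0.1795 0.136 ] [-0.5651  0.8726 -0.722 ] 0.030962628240550422 [ 0.1483  0.4612  1.2296  0.0002  1.4518 -1.2935]
[[ 0.9917 -0.0011  0.1287]
 [-0.1287  0.0001  0.9917]
 [-0.0011 -1.     -0.0001]]
```

View pics/w25.png

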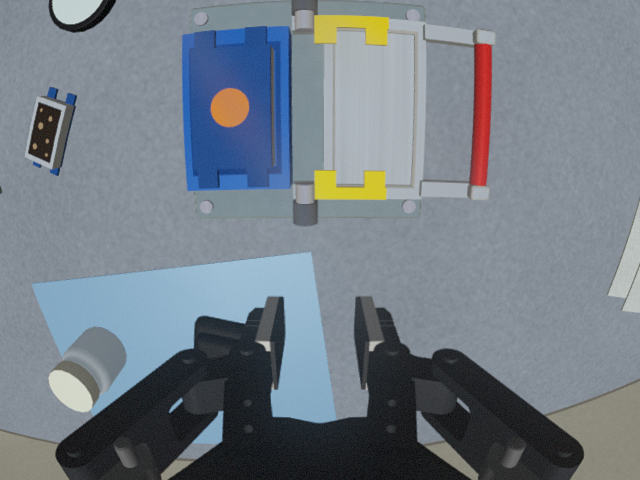

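View pics/scene2c.png

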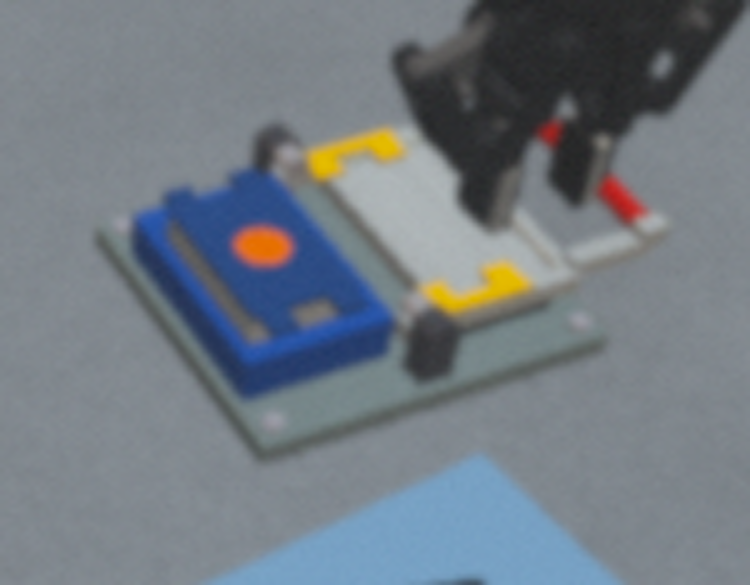

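Flipper is back at its loading side and the carrier is face-down in the nest. I'll take a second view to triangulate its back height and tilt.

Call:
carry_out(rows=[[-10,-10,-25,0,0,0],[-10,-20,-25,0,0,0],[0,-20,-20,0,0,0],[0,-20,-10,0,0,0],[0,0,0,0,0,0],[0,0,0,0,0,0],[0,0,0,0,0,0]])

```text
clock: 27.02
position: [0.6497, 0.1051, 0.2056]
orientation: [-0.706, 0.045, -0.044, 0.706]
ft_force: [-0.6, -0.2, 0.3]
gripper_width: 0.0307
```

```bash
python3 snap.py w26; python3 - <<'E'
import cv2
t=cv2.imread('pics/w25.png');cv2.imwrite('pics/w25d.png',cv2.resize(t[10:200,170:300],None,fx=5.5,fy=3.1,interpolation=cv2.INTER_CUBIC))
E
```

```text
27.0167 [0.6497 0.1051 0.2056] [-0.6376 -0.1574  0.3017] 0.030675518270741494 [ 0.0432  0.334   1.2634  0.0003  1.5454 -1.4019]
[[ 0.9921 -0.0012  0.1253]
 [-0.1253  0.0003  0.9921]
 [-0.0012 -1.      0.0001]]
```

View pics/w26.png

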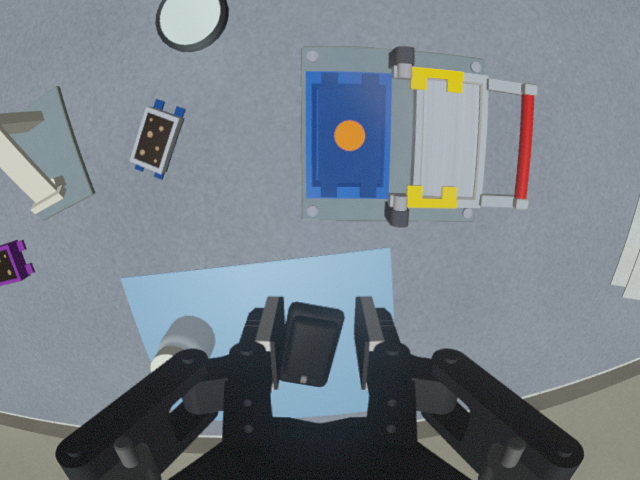

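View pics/w25d.png

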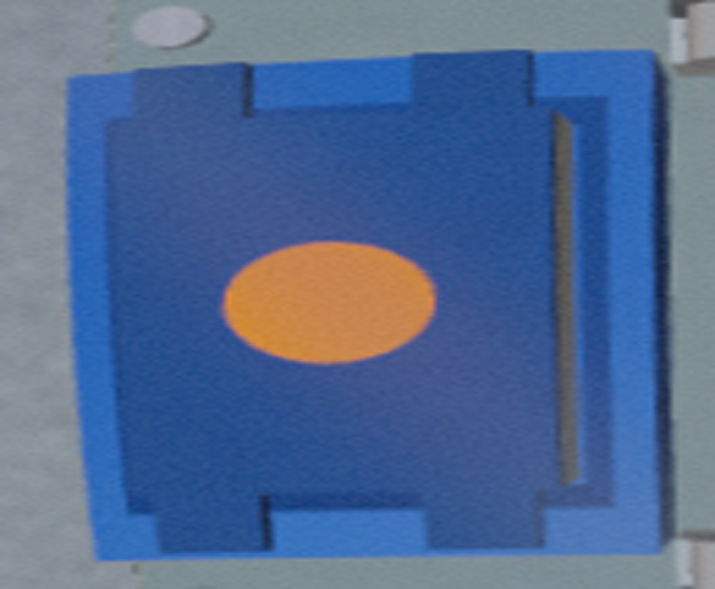

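```bash
python3 - <<'E'
import cv2
t=cv2.imread('pics/w26.png');cv2.imwrite('pics/w26d.png',cv2.resize(t[62:207,296:400],None,fx=7,fy=4,interpolation=cv2.INTER_CUBIC))
E
```

```text
(no output)
```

View pics/w26d.png

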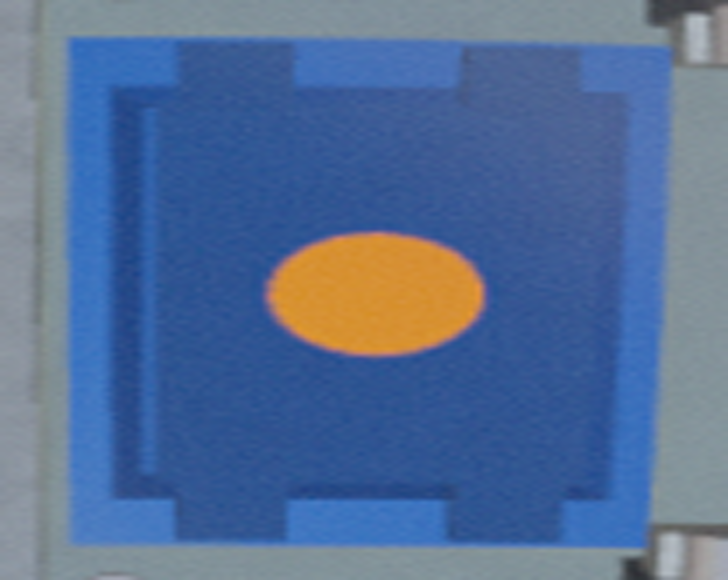

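```bash
python3 - <<'E'
from h import *
import json
np.set_printoptions(precision=4,suppress=True)
a=json.load(open('w25.json'));b=json.load(open('w26.json'))
pa=lambda U:(170+(U[0]+.5)/5.5-.5,10+(U[1]+.5)/3.1-.5)
pb=lambda U:(296+(U[0]+.5)/7-.5,62+(U[1]+.5)/4-.5)
A=[(134,70),(248,65),(413,54),(530,51),(160,549),(268,549),(426,546),(542,545),(329,303)]
B=[(178,43),(293,43),(464,44),(580,45),(176,540),(285,540),(447,541),(562,542),(376,294)]
P=[]
for u,v in zip(A,B):
    X,e=tri([ray(a,pa(u),True),ray(b,pb(v),True)]);P.append(X);print(X,e[0]*1000)
P=np.array(P);G=np.c_[P[:,:2]-P[:,:2].mean(0),np.ones(len(P))];c=np.linalg.lstsq(G,P[:,2],rcond=None)[0];print('plane slopes',c,'centre',P[:8].mean(0))
# dot by colour mask
def dot(n):
    im=cv2.imread(f'pics/{n}.png').astype(int);m=(im[:,:,2]>180)&(im[:,:,1]>90)&(im[:,:,1]<190)&(im[:,:,0]<90);m=m.astype('uint8');m[:, 305:]=m[:,305:] if n=='w26' else 0;k,l,s,ce=cv2.connectedComponentsWithStats(m);i=1+np.argmax(s[1:,4]);return s[i,4],ce[i]
da,db=dot('w25'),dot('w26');print(da,db,tri([ray(a,da[1],True),ray(b,db[1],True)]))
# nest rim & back corners
for n,U in [('rimTL',(68,38)),('rimTR',(668,45)),('rimBR',(645,548)),('rimBL',(70,544))]: print(n,onz(b,pb(U),.0418,True))
E
```

```text
[0.5316 0.1209 0.0534] 0.04279813075853426
[0.5329 0.1336 0.0509] 0.20135505374746496
[0.535  0.1525 0.0517] 0.11815730861540576
[0.5365 0.1655 0.0512] 0.41056587035639586
[0.6298 0.1084 0.0535] 0.40104191304199444
[0.6319 0.1209 0.0517] 0.21028179372475558
[0.6341 0.1396 0.0524] 0.31057244685078356
[0.6357 0.153  0.0531] 0.30394759467067917
[0.5837 0.1367 0.0529] 0.10645152224311301
plane slopes [ 0.0061 -0.0192  0.0523] centre [0.5834 0.1368 0.0522]
(np.int32(1103), array([229.4071, 107.1913])) (np.int32(681), array([349.3128, 135.0866])) (array([0.5837, 0.1368, 0.053 ]), [np.float64(6.029086401228181e-05), np.float64(6.0290864012597044e-05)])
rimTL [0.5274 0.1088 0.0418]
rimTR [0.5358 0.1777 0.0418]
rimBR [0.641  0.1644 0.0418]
rimBL [0.6319 0.0954 0.0418]
```

Carrier back at 53.0 mm (53.8 expected), tilt within noise, centred on the nest. Last check: compare the final top view with the first for the bar and bystanders, after moving the arm up out of the way.

Call:
carry_out(rows=[[-30,-20,0,0,0,0],[-35,-20,0,0,0,0],[-35,-20,0,0,0,0],[-35,-10,0,0,0,0],[-35,0,0,0,0,0],[-35,0,0,0,0,0],[-30,0,0,0,0,0],[0,0,0,0,0,0],[0,0,0,0,0,0],[0,0,0,0,0,0]])

```text
clock: 27.9
position: [0.4173, 0.1341, 0.2758]
orientation: [0.706, -0.045, 0.044, -0.706]
ft_force: [1.1, -0.3, -0.8]
gripper_width: 0.0307
```

```bash
python3 - <<'E'
from plant import robot
import cv2,numpy as np
for n in('top','scene'): cv2.imwrite(f'pics/{n}3.png',robot.get_image(n)[:,:,::-1])
A=cv2.imread('pics/top0.png').astype(int);B=cv2.imread('pics/top3.png').astype(int)
for im in(A,B):
    m=(im[:,:,2]>120)&(im[:,:,1]<60)&(im[:,:,0]<60);y,x=np.nonzero(m);print('bar',cv2.minAreaRect(np.c_[x,y].astype('float32')))
    m=((im[:,:,2]>150)&(im[:,:,1]>120)&(im[:,:,0]<90));y,x=np.nonzero(m);print('yellow',x.mean(),y.mean(),len(x))
d=np.abs(A-B).max(2)
for n,(x0,x1,y0,y1) in {'mouse':(250,305,125,190),'jar':(315,365,140,190),'magn':(280,330,295,375),'small':(310,348,245,287),'purple':(425,485,200,245)}.items(): print(n,d[y0:y1,x0:x1].max(),d[y0:y1,x0:x1].mean())
print(robot.read_state()['clock'])
E
```

```text
bar ((168.2385711669922, 241.86404418945312), (4.640872955322266, 43.10386657714844), 10.12467098236084)
yellow 209.73037542662115 247.87713310580205 293
bar ((168.2385711669922, 241.86404418945312), (4.640872955322266, 43.10386657714844), 10.12467098236084)
yellow 209.71575342465752 247.81506849315068 292
mouse 4 1.166993006993007
jar 3 1.0236
magn 4 1.11925
small 3 1.1854636591478698
purple 4 1.1951851851851851
28.0
```

View pics/top3.png

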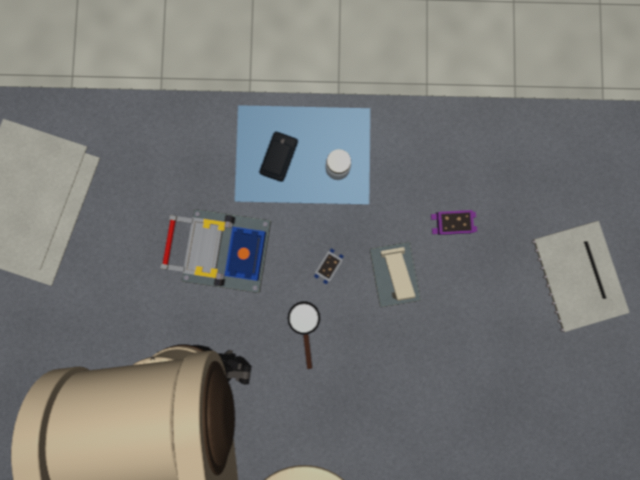

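The bar and keeper are back on their starting pixels, the bystanders are unchanged and the carrier is in the nest at (244,254). Handing in.

```bash
python3 - <<'E'
from plant import robot
print(robot.finish_job())
E
```

```text
the job is handed in; nothing more can be done
None
```

The job is done and handed in at about 28 s of the 69 s allowed. I took the larger, non-purple carrier off the rack and seated it in the flipper pocket. Then I swung the flipper by its red bar to its far stop, which dropped the carrier face-down into the nest, and swung the empty flipper back to its loading stop.

**Last checks:**
- **In the pocket:** six points on the carrier's face measured 54.7 to 55.0 mm high (55 expected), so it was fully home before the swing.
- **In the nest:** the orange back dot faces up. The back is at about 53.0 mm (53.8 expected), with a fitted tilt of about 1°, which is within the corner-picking noise. It is centred to about 1 mm.
- **Flipper:** the bar and the keeper are back at their starting positions in the top view, to within 0.1 pixel.
- **Bystanders:** the jar, mouse, magnifier and both look-alikes show no change in the top view.

**What disagreed:**
- The first coarse height of the carrier on the rack, from the top and scene cameras, was about 7 mm off the wrist camera's. I used the wrist camera's.
- The bar slid several millimetres in the fingers during the swings. I corrected the arc as I went. The sideways load stayed near 25 N, and the highest force I read was about 32 N, when pressing onto the far stop.

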